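# Park the bench air pump just past compression

### The job

Take the upright knob on the flywheel of the little air pump and turn the wheel slowly anticlockwise (seen from above, as the arrow shows) until you feel the resistance build up, peak and give way, and stop just past it. Then let go of the knob and gently press the parking pin beside the wheel fully home so that the wheel is locked there; the pin only goes in just past the peak, so never force it down anywhere else. Leave the varnish jar and the spool clamp beside the pump standing where they are.

Things in the scene. Friction and masses are not known exactly. Their poses are not given: they have to be found in the camera images.
- wheel_axis (a point): on the upright axis of the flywheel, level with its rim's top, 104 mm above the bench. The pump is bolted down: grey drum casing (200 mm diameter, top at 74 mm) on a 215 mm square plate, a finned cylinder sticking out at one side to 183 mm from the axis, lower than the casing's top. The flywheel lies flat on top, 132 mm diameter, 82 to 104 mm above the bench
- flywheel: dark steel flywheel; origin on its axis at its underside, z up, x towards its knob, 50 mm from the axis. Over the last 0.4 rad (20 mm at the knob) before the top of the peak the drag about doubles, to some 14 to 17 N, then falls back; past the top the wheel goes light (about 0 N) for 0.4 rad, then drags at 5 to 7 N again. The pin is in line with its hole over the first 0.35 rad past the top
- knob_center (a point): centre of the wooden knob that stands upright on the flywheel: a cylinder 22 mm in diameter and 40 mm high, from 106 to 146 mm above the bench (centre 126 mm), on the 50 mm circle about the axis; it spins freely on its own pin, so it can be carried round without turning the hand. Below it is a 30 mm collar, its top at 105 mm
- rotor (a joint): angle of the flywheel on the pump, rad, growing anticlockwise seen from above (the way to turn); starts between -1.9 and -1.3. Away from the peak the bearing drags at 5 to 7 N at the knob, and the wheel stays where it is left. The top of the peak comes at an unknown angle, 0.7 to 3.3 rad on from the start; nothing outside shows where
- pin_head: the parking pin: a 10 mm steel rod with a 22 mm black button on top, standing upright in a short boss on the casing 84 mm from the wheel's axis, near the side towards the robot; origin on the pin 58 mm below the top of the button
- pin_top (a point): centre of the top of the pin's button, 152 mm above the bench when the pin is up and 138 mm when fully home
- lock_pin (a joint): how far the pin is pressed down, m: 0 up, 0.014 fully home. It slides straight down against about 3 N of friction and stays where it is left. Out of line it meets solid metal after about 0.005
- varnish_jar: loose glass varnish jar with a dark lid, 64 mm diameter, 76 mm high, standing to the left of the pump; origin at its underside
- spool_clamp: loose wooden spool clamp with a wing nut, 35 mm diameter, 68 mm high, standing upright to the right of the pump; origin at its underside
Not all that is in view belongs to the job. Of the things that look like the varnish_jar, the smallest one is meant.

How it is judged:
On the way:
1. the wheel is turned anticlockwise with the pin still up (value of joint rotor above -0.9 rad and value of joint lock_pin below 0.002 m), for 0.1 s.
At the end, for the whole second after the job is handed in: The parking pin is pressed at least 11.5 of its 14 mm down, which it can only be where the wheel stands just past the peak; the wheel is at rest; jar and clamp stand upright (value of joint lock_pin above 0.0115 m and value of joint rotor between -0.9 and 2 rad and velocity of joint rotor between -0.1 and 0.1 rad/s and angle between each of varnish_jar, spool_clamp's own z axis and vertical below 0.2 rad); the robot touches nothing.
It fails at once if the pin was forced down on the solid metal out of line with its hole (over 8 N between pin and wheel) (contact force between pin_head and flywheel above 8 N).
It fails at once if the pin was pressed with more than 40 N (contact force between anything else and pin_head above 40 N).
It fails at once if the wheel was spun faster than 2 rad/s instead of being turned slowly (velocity of joint rotor above 2 rad/s or velocity of joint rotor below -2 rad/s).
It fails at once if the wheel was turned clockwise well back from where it could start (value of joint rotor below -2.3 rad).
It fails at once if the varnish jar or the spool clamp was shifted by more than 30 mm (distance of any of varnish_jar, spool_clamp from where it was at the start of the episode above 0.03 m).
It also fails if it takes over 67 s, if anything falls off the work surface, if the arm or the gripper's body presses on something with over 40 N, if the wrist force passes 120 N, or if a joint passes its speed limit or range.

### The arm

A 6-joint arm with a two-finger parallel gripper is mounted at the origin on a cart in front of the work surface, level with it; the furniture and walls round the work are solid. World frame = base frame: x ahead of the robot, y to its left, z up, the work surface at z = 0. Lengths are in m, angles in rad, forces in N, time in s.
With the tool pointing down it reaches from about 0.25 to 0.775 m from the base axis. Payload 4 kg.
Tool frame: the origin (TCP) lies between the finger pads; the fingertips stand 19 mm ahead of it and the grasp point (between the pads) is the TCP (robot.tcp_to_tips is the distance from the TCP to the fingertips, in m); z points along the fingers, y is the direction in which the jaws open and shut (so a half turn about z gives the same grasp; the last joint's range is limited). The gripper opens to 94 mm and grips with 3 to 60 N. Pads are 16 mm wide; open, the fingers measure 119 mm over their backs; the gripper's body (75 mm by 177 mm) begins 78 mm behind the grasp point.
Start: joints at [1.1, 0.087, 1.371, -0, 1.684, -0.103], TCP at [0.198, 0.513, 0.225] pointing down, gripper open.
Joint ranges: [-3.1, 3.1], [-0.76, 2.03], [0.27, 2.55], [-1.08, 4.22], [0.17, 2.65], [-2.57, 2.57]. Speed limits (rad/s): [2.79, 2.79, 3.14, 3.14, 3.14, 3.14].

### API

Orientations are given as a unit quaternion [x, y, z, w].
In Python, from bench import robot gives the robot as it stands. The module is installed in compiled form; this text tells all that it offers.
- The arm moves only by the tool step_arm, never from a script. Its arguments are lists of equal length, an entry for each row: "dr": the turn, a rotation vector about the tool's x, y, z in rad, a list of three; "delta_pos": the shift along the tool's x, y, z in mm, a list of three; "grip": the finger opening in mm, from 0 to 94. In form: {"dr": [[wx, wy, wz], ...], "delta_pos": [[x, y, z], ...], "grip": [grip, ...]}. A call has 1 to 12 rows; each row shifts and turns the commanded pose from where the row before left it, along the tool's axes as they then stand; what a row does not reach is not made up. A row lasts 1/12 s, in which the tool goes at most 41.7 mm and 7.16 degrees, less where a joint would pass 70% of its speed; a pose out of reach is approached as far as the arm can. A call is refused whole if a number of a shift passes 41.7 or a number of a turn 0.125, either way. A call with a gripper value outside its range is refused whole. The fingers move at their own pace and stop on an object; "grip_force" is the grip in N (left out, the last holds). Time passes only in rows, so rows that do not move let the fingers close. It gives the time, the measured TCP pose, the force and the opening at its end, in the units of the state.
- robot.observe(): the state, without advancing time (a new reading comes with each control period).
- robot.snapshot(name): name is "side" or "top"; returns a dict with "pixels" (400x640x3 uint8, red, green, blue), "camera_matrix" (3x3 intrinsics, pixels), "R" (3x3) and "t" (3): a world point X has camera coordinates R X + t. Camera axes: x right, y down, z forward; pixel columns grow to the right and rows downward; lengths in m; the calibration is good to about 2 mm. A picture is of the moment at which its call begins. There is no depth.
- robot.hand_in(): hands the job in, once; it reports no verdict.
Trained networks look in the newest picture that a camera, given by its name, has taken for a name from the list of things; names that differ only in an ending like _2 or _b are one class to them, and where a whole thing is asked for, a point or a joint stands for the part that bears it (a point fixed in the world has none). Each returns a list of dicts, best first, with "conf" (0 to 1); they miss things now and then, are a little off and sometimes report something else, mostly with a low value. They report only what shows in the picture. A call takes as long as a camera call. They do not tell look-alikes from the thing itself.
- robot.recognise(camera, label): "position" ([row, column] in pixels, amid what is visible of it).
- robot.regions_of(camera, label): "pixels" (400x640 bool, what is visible of it) and "position" ([row, column] in pixels, amid what is visible of it).
- robot.spot_point(camera, label): "position" ([row, column] in pixels: a listed point, or the origin of a listed thing).
The state is a dict: "clock": time; "joint_pos": joint angles; "dq": joint speeds; "joint_efforts": joint torques, N m; "position": TCP position; "tcp_rot": TCP orientation; "ft_force": force on the tool from outside, world axes, zero at the start; "moment": the same for the moment, N m; "gripper_width": opening from 0.0 (shut) to 1.0 (fully open).
Only numpy, scipy, OpenCV 4.12 (cv2) and the standard library are available. Lean on these libraries where they do the work, as an engineer would, in place of code of your own. Each camera call takes 0.05 s, during which the arm holds its last target.

## Working session

There is one attempt and no reset: what is moved stays moved. The work goes in short steps, Python scripts to look and compute and a tool call to move; the robot and the scene stay as the last step left them, time stands still between calls to the robot, and variables do not carry over. Pictures are saved under pics/ and viewed, and the job is handed in when it is done.

Besides the shell and the picture viewer there is one more tool, called as name(argument=value, ...) on one line, values as JSON. step_arm: Moves the arm, as the interface text tells. Its arguments: {"type":"object","properties":{"dr":{"type":"array"},"delta_pos":{"type":"array"},"grip":{"type":"array"},"grip_force":{"type":"number"}},"required":["dr","delta_pos","grip"]}

```bash
mkdir -p pics
cat > h.py <<'E'
import numpy as np, cv2
from bench import robot
def snap(n,f):
    s=robot.snapshot(n); cv2.imwrite('pics/'+f,cv2.cvtColor(s['pixels'],cv2.COLOR_RGB2BGR)); return s
def ray(s,pos):
    K,R,t=[np.array(s[k],float) for k in('camera_matrix','R','t')]
    d=R.T@np.linalg.solve(K,[pos[1],pos[0],1.]); return -R.T@t,d
def atz(s,pos,z):
    c,d=ray(s,pos); return c+d*(z-c[2])/d[2]
def tri(s1,p1,s2,p2):
    c1,d1=ray(s1,p1);c2,d2=ray(s2,p2);d1/=np.linalg.norm(d1);d2/=np.linalg.norm(d2)
    a=np.linalg.lstsq(np.stack([d1,-d2],1),c2-c1,rcond=None)[0]
    A=c1+a[0]*d1;B=c2+a[1]*d2
    return (A+B)/2,np.linalg.norm(A-B)
E
python3 - <<'E'
from h import *
np.set_printoptions(precision=4,suppress=True)
S={n:snap(n,n+'0.png') for n in('side','top')}
for l,z in (('wheel_axis',.104),('knob_center',.126),('pin_top',.152),('varnish_jar',0),('spool_clamp',0)):
    P={}
    for n in S:
        r=robot.spot_point(n,l)
        for q in r[:4]: print(l,n,round(q['conf'],2),np.round(q['position'],1),atz(S[n],q['position'],z))
        if r:P[n]=r[0]['position']
    if len(P)==2: print('  tri',tri(S['side'],P['side'],S['top'],P['top']))
o=robot.observe(); print({k:np.round(v,3) for k,v in o.items()}, robot.tcp_to_tips)
for n in S: print(n,-S[n]['R'].T@S[n]['t'])
E
```

```text
wheel_axis side 0.87 [202.2 333.5] [ 0.5553 -0.0491  0.104 ]
wheel_axis top 0.72 [203.1 370.6] [ 0.5343 -0.1094  0.104 ]
wheel_axis top 0.62 [196.1 353. ] [ 0.5524 -0.0625  0.104 ]
  tri (array([ 0.5378, -0.1068,  0.1311]), np.float64(0.01186232174776213))
knob_center side 0.61 [205.  332.4] [ 0.5396 -0.1132  0.126 ]
knob_center top 0.69 [202.6 371.2] [ 0.5337 -0.1081  0.126 ]
  tri (array([ 0.5371, -0.1089,  0.1238]), np.float64(0.0065466607400660425))
pin_top side 0.55 [187.  300.6] [ 0.4602 -0.0354  0.152 ]
pin_top top 0.37 [224. 335.] [ 0.4755 -0.0129  0.152 ]
  tri (array([ 0.4693, -0.0128,  0.1424]), np.float64(0.013230555960077743))
varnish_jar side 0.61 [184.9 327.4] [0.605  0.3306 0.    ]
varnish_jar side 0.57 [196.  348.3] [0.6626 0.2163 0.    ]
varnish_jar side 0.56 [202.2 316.3] [0.5388 0.1789 0.    ]
varnish_jar top 0.82 [162.4 261.8] [0.6587 0.196  0.    ]
varnish_jar top 0.76 [203.8 257.5] [0.5369 0.205  0.    ]
varnish_jar top 0.68 [181.3 217.5] [0.6009 0.3232 0.    ]
  tri (array([0.6132, 0.1908, 0.063 ]), np.float64(0.06713770004120766))
spool_clamp side 0.65 [269.4 334.5] [ 0.5247 -0.2386  0.    ]
spool_clamp top 0.74 [210.4 418.5] [ 0.5245 -0.2626  0.    ]
  tri (array([ 0.522 , -0.2589,  0.014 ]), np.float64(0.0029779490712110632))
{'clock': np.float64(0.6), 'joint_pos': array([ 1.1  ,  0.087,  1.371,  0.   ,  1.684, -0.103]), 'dq': array([ 0.,  0., -0., -0.,  0., -0.]), 'joint_efforts': array([ -0.001, -33.978, -30.242,   0.072,   0.024,  -0.   ]), 'position': array([0.198, 0.513, 0.225]), 'tcp_rot': array([0.183, 0.983, 0.   , 0.   ]), 'ft_force': array([ 0.058,  0.054, -0.348]), 'moment': array([-0.01 ,  0.004,  0.022]), 'gripper_width': np.float64(1.0)} 0.019
side [ 0.34   -1.1308  0.6158]
top [0.4326 0.0389 1.2264]
```

Run:
```python
import cv2
t=cv2.imread('pics/top0.png');s=cv2.imread('pics/side0.png')
a=cv2.resize(t[130:280,200:450],None,fx=3,fy=3,interpolation=2)
b=cv2.resize(s[130:290,240:440],None,fx=3.5,fy=3.5,interpolation=2)
cv2.imwrite('pics/a0.png',a);cv2.imwrite('pics/b0.png',b)
```

```text
(no output)
```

View pics/top0.png

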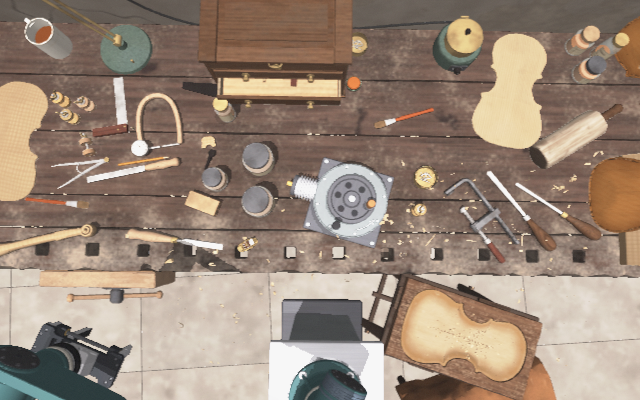

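View pics/side0.png

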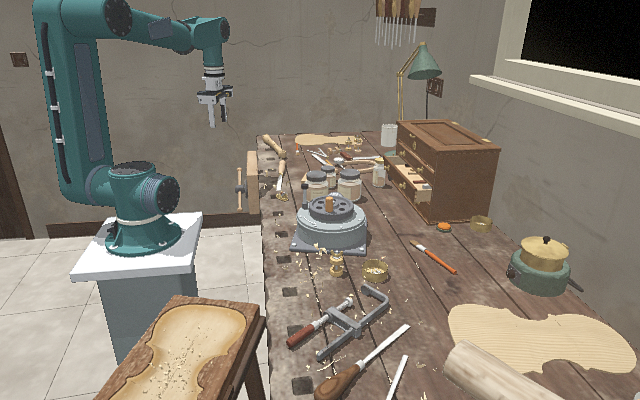

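View pics/a0.png

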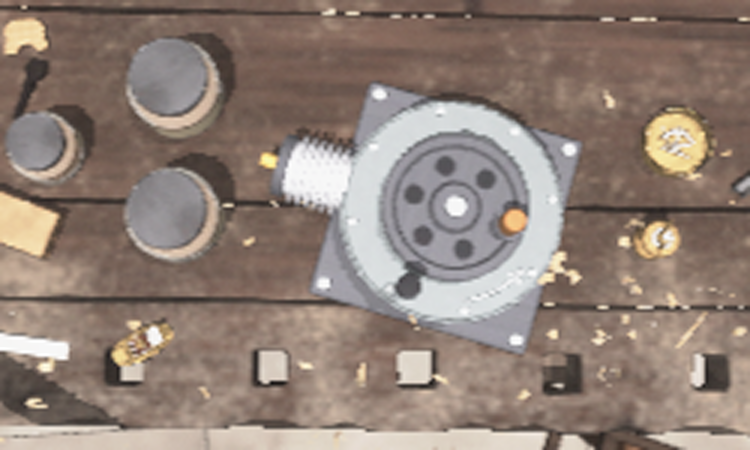

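View pics/b0.png

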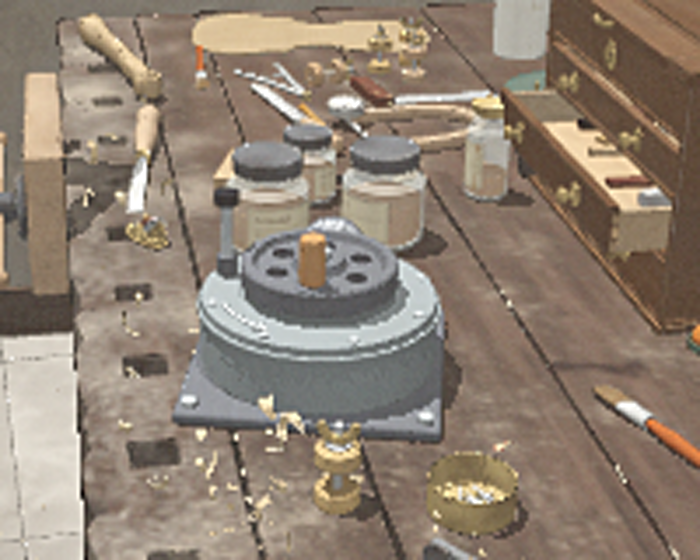

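```bash
cat > fit.py <<'E'
from h import *
from scipy.optimize import least_squares
def proj(s,X):
    K,R,t=[np.array(s[k],float) for k in('camera_matrix','R','t')]
    X=np.atleast_2d(X); c=(R@X.T).T+t; p=(K@c.T).T; return p[:,:2]/p[:,2:]
def circ(c,r,z,n=120):
    a=np.linspace(0,2*np.pi,n); return np.stack([c[0]+r*np.cos(a),c[1]+r*np.sin(a),0*a+z],1)
def overlay(s,cs,f,box,k):
    im=cv2.cvtColor(s['pixels'],cv2.COLOR_RGB2BGR); r0,r1,c0,c1=box
    im=cv2.resize(im[r0:r1,c0:c1],None,fx=k,fy=k,interpolation=cv2.INTER_CUBIC)
    for C,col in cs:
        p=((proj(s,C)-[c0,r0]+.5)*k).astype(np.int32); cv2.polylines(im,[p.reshape(-1,1,2)],False,col,1)
    cv2.imwrite('pics/'+f,im)
E
cat > m.py <<'E'
from fit import *
np.set_printoptions(precision=4,suppress=True)
S={n:robot.snapshot(n) for n in('side','top')}
P={}
for n in S:
    for l in('flywheel','pin_head','knob_center'):
        r=robot.regions_of(n,l)
        if r:
            m=r[0]['pixels']; ys,xs=np.where(m); print(n,l,r[0]['conf'],m.sum(),ys.min(),ys.max(),xs.min(),xs.max(),r[0]['position'])
    hsv=cv2.cvtColor(S[n]['pixels'],cv2.COLOR_RGB2HSV)
    m=cv2.inRange(hsv,(5,120,120),(20,255,255)); 
    r0,r1,c0,c1=(180,225,310,400) if n=='top' else (190,215,320,345)
    mm=np.zeros_like(m);mm[r0:r1,c0:c1]=m[r0:r1,c0:c1]
    ys,xs=np.where(mm); print('orange',n,len(xs),ys.mean(),xs.mean(),ys.min(),ys.max(),xs.min(),xs.max())
    P[n]=(ys.mean(),xs.mean())
print(tri(S['side'],P['side'],S['top'],P['top']))
print('rim ctr',atz(S['top'],(199,351.8),.104))
E
python3 m.py
```

```text
side knob_center 0.86 951 195 220 309 354 [207.5, 335.0]
orange side 45 204.22222222222223 328.64444444444445 197 211 326 332
top flywheel 0.97 1980 175 224 326 377 [198.7, 350.6]
top pin_head 0.51 37 222 228 333 339 [224.6, 332.3]
top knob_center 0.73 1902 175 223 327 376 [197.1, 351.8]
orange top 28 203.57142857142858 370.0 200 207 367 374
(array([ 0.5308, -0.105 ,  0.1251]), np.float64(0.0006518224262736439))
rim ctr [ 0.5446 -0.0593  0.104 ]
```

Run:
```python
from fit import *
np.set_printoptions(precision=4,suppress=True)
S={n:robot.snapshot(n) for n in('side','top')}
# measured pixel pts (row,col) : pin button side crop (227,197)/3.5 ; top crop (409,284)/3
pt={'side':(130+190/3.5,240+227/3.5),'top':(130+286/3-.0,200+408/3)}
print('pin',[atz(S[n],pt[n],.152) for n in S],tri(S['side'],pt['side'],S['top'],pt['top']))
ax=np.array([.5446,-.0593]); kn=np.array([.531,-.105]); a=np.arctan2(*(kn-ax)[::-1]); kn=ax+.05*np.array([np.cos(a),np.sin(a)])
pin=atz(S['side'],pt['side'],.152)[:2]
print(kn,pin,np.linalg.norm(pin-ax),a)
pin=ax+.084*(pin-ax)/np.linalg.norm(pin-ax)
cs=[(circ(ax,.066,.104),(0,255,0)),(circ(ax,.1,.074),(255,255,0)),(circ(kn,.011,.146),(0,0,255)),(circ(kn,.011,.106),(255,0,255)),(circ(pin,.011,.152),(0,255,255))]
overlay(S['side'],cs,'o1s.png',(150,270,270,390),5)
overlay(S['top'],cs,'o1t.png',(150,260,290,400),5)
```

```text
pin [array([ 0.4749, -0.0167,  0.152 ]), array([ 0.4722, -0.0155,  0.152 ])] (array([ 0.4736, -0.0156,  0.1516]), np.float64(0.0027600568867295026))
[ 0.5303 -0.1072] [ 0.4749 -0.0167] 0.08171168090973935 -1.860043402089119
```

View pics/o1s.png

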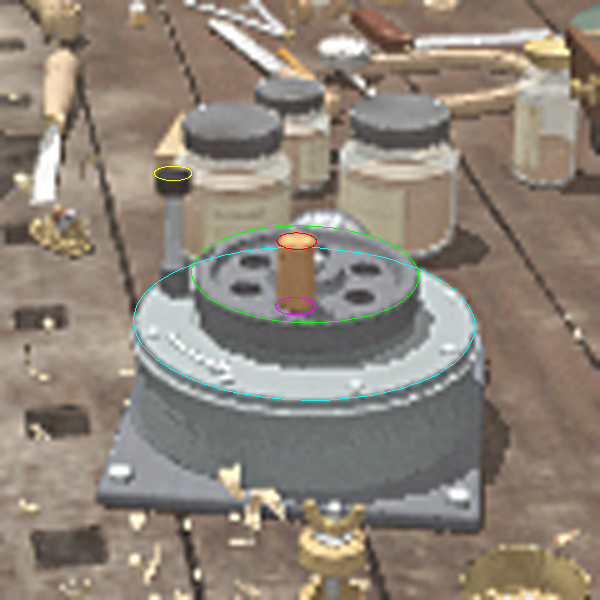

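View pics/o1t.png

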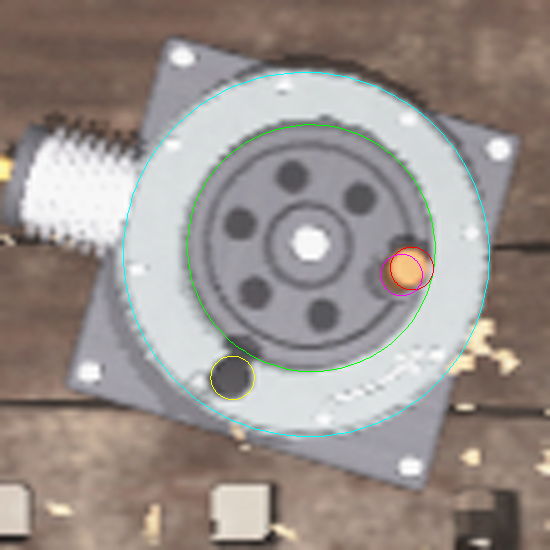

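```bash
cat > go.py <<'E'
import sys
from h import *
from scipy.spatial.transform import Rotation as Ro
np.set_printoptions(precision=2,suppress=True)
AX=np.array([.5446,-.0593])
def st():
    o=robot.observe(); return o,np.array(o['position']),Ro.from_quat(o['tcp_rot'])
def to(x,y,z):
    o,p,R=st(); d=R.inv().apply(np.array([x,y,z])-p)*1000; print('delta tool mm',d,'norm',np.linalg.norm(d))
def info():
    o,p,R=st(); f=np.array(o['ft_force']); v=p[:2]-AX; a=np.arctan2(v[1],v[0]); t=np.array([-np.sin(a),np.cos(a),0]); r=np.array([np.cos(a),np.sin(a),0])
    print('t %.2f'%o['clock'],'p',p*1000,'r %.1f a %.3f'%(np.hypot(*v)*1000,a),'F',f,'drag %.1f rad %.1f'%(-f@t,f@r),'w %.1f'%(o['gripper_width']*94),'q',np.array(o['joint_pos']),'zdir',R.apply([0,0,1]),'ydir',R.apply([0,1,0]))
if __name__=='__main__':
    info()
    if len(sys.argv)>3: to(*map(float,sys.argv[1:4]))
E
python3 go.py .5305 -.1065 .225
```

```text
t 1.10 p [197.76 513.22 224.48] r 669.4 a 2.115 F [ 1.01  0.4  -0.49] drag 1.1 rad -0.2 w 93.9 q [ 1.1   0.09  1.37  0.    1.68 -0.1 ] zdir [ 0.  0. -1.] ydir [0.36 0.93 0.  ]
delta tool mm [-533.31 -458.63   -0.54] norm 703.3952711290372
```

step_arm(dr=[[0,0,0],[0,0,0],[0,0,0],[0,0,0],[0,0,0],[0,0,0],[0,0,0],[0,0,0],[0,0,0],[0,0,0],[0,0,0],[0,0,0]], delta_pos=[[-10,-8,0],[-20,-16,0],[-27,-23,0],[-27,-23,0],[-27,-23,0],[-27,-23,0],[-27,-23,0],[-27,-23,0],[-27,-23,0],[-27,-23,0],[-27,-23,0],[-27,-23,0]], grip=[40,40,40,40,40,40,40,40,40,40,40,40], grip_force=40)

```text
clock: 2.1
position: [0.3866, 0.166, 0.2247]
tcp_rot: [0.183, 0.983, 0.0, 0.0]
ft_force: [1.2, 0.7, 0.0]
gripper_width: 0.427
```

```bash
python3 go.py .5305 -.1065 .225
```

```text
t 2.10 p [386.57 165.98 224.73] r 275.2 a 2.183 F [1.25 0.65 0.04] drag 1.4 rad -0.2 w 40.1 q [ 0.27 -0.21  1.65 -0.    1.7  -0.93] zdir [ 0. -0. -1.] ydir [0.36 0.93 0.  ]
delta tool mm [-232.34 -202.44   -0.13] norm 308.16231434778166
```

step_arm(dr=[[0,0,0],[0,0,0],[0,0,0],[0,0,0],[0,0,0],[0,0,0],[0,0,0],[0,0,0],[0,0,0],[0,0,0],[0,0,0],[0,0,0]], delta_pos=[[-24,-21,0],[-24,-21,0],[-24,-21,0],[-24,-21,0],[-24,-21,0],[-24,-21,0],[-24,-21,0],[-24,-21,0],[-20,-17,0],[-14,-11,0],[-7,-6,0],[0,0,0]], grip=[40,40,40,40,40,40,40,40,40,40,40,40])

```text
clock: 3.1
position: [0.5311, -0.1058, 0.224]
tcp_rot: [0.184, 0.983, -0.0, -0.0]
ft_force: [0.4, 0.3, 0.1]
gripper_width: 0.421
```

```bash
python3 go.py .5305 -.1065 .128
```

```text
t 3.10 p [ 531.09 -105.83  223.98] r 48.4 a -1.853 F [0.4  0.25 0.09] drag -0.3 rad -0.4 w 39.5 q [-0.3   0.07  1.39 -0.    1.68 -1.5 ] zdir [-0. -0. -1.] ydir [ 0.36  0.93 -0.  ]
delta tool mm [ 0.23 -0.8  95.98] norm 95.98644842372092
```

Check alignment quickly with pictures partway down.

step_arm(dr=[[0,0,0],[0,0,0],[0,0,0],[0,0,0],[0,0,0]], delta_pos=[[0,-0.8,15],[0,0,15],[0,0,10],[0,0,10],[0,0,5]], grip=[40,40,40,40,40])

```text
clock: 3.52
position: [0.5299, -0.1038, 0.1681]
tcp_rot: [0.182, 0.983, 0.0, -0.001]
ft_force: [0.3, -0.3, 0.2]
gripper_width: 0.423
```

```bash
python3 - <<'E'
from fit import *
for n,b in (('side',(130,230,270,390)),('top',(150,260,290,400))):
    s=robot.snapshot(n)
    ax=np.array([.5446,-.0593]);kn=(.5305,-.1068)
    overlay(s,[(circ(kn,.011,.146),(0,0,255)),(circ(kn,.011,.106),(255,0,255))],'c_'+n+'.png',b,5)
a=cv2.imread('pics/c_side.png');print(a.shape)
E
python3 go.py .5305 -.1068 .128
```

```text
(500, 600, 3)
t 3.62 p [ 530.1  -103.98  168.41] r 47.0 a -1.885 F [-0.42  0.75 -0.42] drag 0.6 rad -0.6 w 39.9 q [-0.3   0.08  1.48  0.    1.57 -1.5 ] zdir [-0.  0. -1.] ydir [ 0.36  0.93 -0.  ]
delta tool mm [-1.47 -2.49 40.4 ] norm 40.50696566920278
```

View pics/c_side.png

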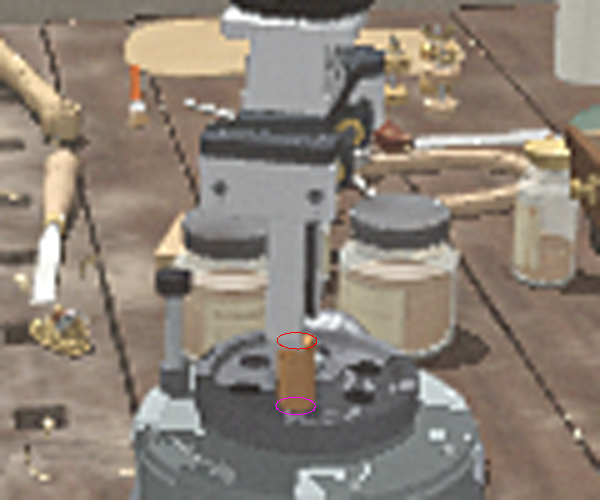

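View pics/c_top.png

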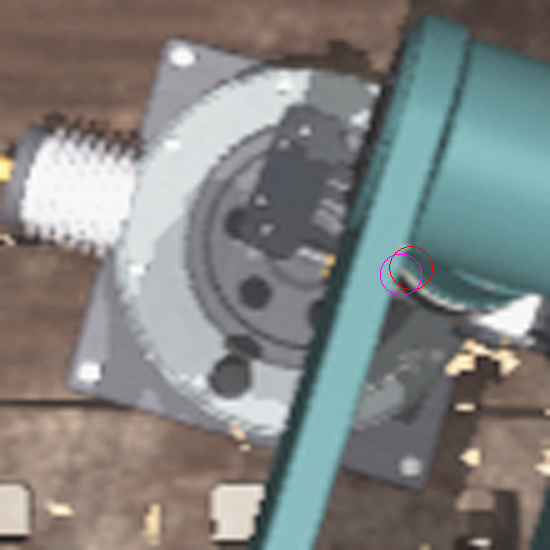

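step_arm(dr=[[0,0,0],[0,0,0],[0,0,0],[0,0,0],[0,0,0],[0,0,0]], delta_pos=[[-1,-2,5],[0,0,8],[0,0,8],[0,0,8],[0,0,6],[0,0,3]], grip=[40,40,40,40,40,40])

```text
clock: 4.12
position: [0.5304, -0.1067, 0.1298]
tcp_rot: [0.183, 0.983, 0.0, -0.001]
ft_force: [-0.2, -0.9, 0.0]
gripper_width: 0.425
```

```bash
python3 go.py .5305 -.1068 .128
```

```text
t 4.12 p [ 530.37 -106.68  129.77] r 49.5 a -1.863 F [-0.17 -0.86  0.03] drag -0.1 rad 0.9 w 39.9 q [-0.3   0.11  1.54  0.    1.5  -1.51] zdir [-0.  0. -1.] ydir [ 0.36  0.93 -0.  ]
delta tool mm [-0.17 -0.06  1.77] norm 1.7787912191679258
```

step_arm(dr=[[0,0,0],[0,0,0],[0,0,0],[0,0,0],[0,0,0]], delta_pos=[[0,0,0],[0,0,0],[0,0,0],[0,0,0],[0,0,0]], grip=[32,26,22,18,18], grip_force=40)

```text
clock: 4.53
position: [0.5315, -0.1067, 0.132]
tcp_rot: [0.183, 0.983, 0.0, 0.001]
ft_force: [1.1, 1.4, 0.8]
gripper_width: 0.222
```

```bash
python3 go.py .5305 -.1068 .128
```

```text
t 4.53 p [ 531.52 -106.67  131.98] r 49.1 a -1.840 F [1.1  1.37 0.84] drag -0.7 rad -1.6 w 20.9 q [-0.3   0.11  1.54  0.    1.5  -1.51] zdir [ 0.  0. -1.] ydir [0.36 0.93 0.  ]
delta tool mm [ 0.91 -0.49  3.98] norm 4.11336613800525
```

```bash
cat > arc.py <<'E'
import sys
from go import *
# a0, step rad, n, current cmd r offsets
a0,da,n=float(sys.argv[1]),float(sys.argv[2]),int(sys.argv[3])
R=Ro.from_quat([.183,.983,0,0])
a=a0+da*np.arange(n+1); P=np.stack([.05*np.cos(a),.05*np.sin(a),0*a],1)*1000
info()
d=R.inv().apply(np.diff(P,axis=0)); print('cmd xy end',AX*1000+P[-1,:2],'a_end',a[-1]); print([[round(float(u),1),round(float(v),1),0] for u,v,_ in d])
E
python3 arc.py -1.863 0.05 12
```

```text
t 4.53 p [ 531.52 -106.67  131.98] r 49.1 a -1.840 F [1.1  1.37 0.84] drag -0.7 rad -1.6 w 20.9 q [-0.3   0.11  1.54  0.    1.5  -1.51] zdir [ 0.  0. -1.] ydir [0.36 0.93 0.  ]
cmd xy end [ 559.75 -106.95] a_end -1.263
[[-2.5, 0.3, 0], [-2.5, 0.4, 0], [-2.4, 0.5, 0], [-2.4, 0.6, 0], [-2.4, 0.7, 0], [-2.3, 0.9, 0], [-2.3, 1.0, 0], [-2.2, 1.1, 0], [-2.2, 1.2, 0], [-2.1, 1.3, 0], [-2.1, 1.4, 0], [-2.0, 1.5, 0]]
```

step_arm(dr=[[0,0,0],[0,0,0],[0,0,0],[0,0,0],[0,0,0],[0,0,0]], delta_pos=[[-2.5,0.3,0],[-2.5,0.4,0],[-2.4,0.5,0],[-2.4,0.6,0],[-2.4,0.7,0],[-2.3,0.9,0]], grip=[18,18,18,18,18,18])

```text
clock: 5.03
position: [0.5436, -0.1089, 0.1319]
tcp_rot: [0.183, 0.983, -0.0, -0.003]
ft_force: [-7.3, 1.7, 5.7]
gripper_width: 0.227
```

```bash
python3 arc.py -1.563 0.05 12
```

```text
t 5.03 p [ 543.64 -108.87  131.95] r 49.6 a -1.590 F [-7.3   1.66  5.73] drag 7.3 rad -1.5 w 21.3 q [-0.3   0.14  1.5  -0.    1.51 -1.5 ] zdir [-0.01  0.   -1.  ] ydir [ 0.36  0.93 -0.  ]
cmd xy end [ 573.15 -100.35] a_end -0.9629999999999999
[[-2.3, 1.0, 0], [-2.2, 1.1, 0], [-2.2, 1.2, 0], [-2.1, 1.3, 0], [-2.1, 1.4, 0], [-2.0, 1.5, 0], [-1.9, 1.6, 0], [-1.8, 1.7, 0], [-1.7, 1.8, 0], [-1.6, 1.9, 0], [-1.6, 2.0, 0], [-1.5, 2.0, 0]]
```

step_arm(dr=[[0,0,0],[0,0,0],[0,0,0],[0,0,0],[0,0,0],[0,0,0]], delta_pos=[[-2.3,1.0,0],[-2.2,1.1,-0.5],[-2.2,1.2,0],[-2.1,1.3,-0.5],[-2.1,1.4,0],[-2.0,1.5,0]], grip=[18,18,18,18,18,18])

```text
clock: 5.53
position: [0.5579, -0.1076, 0.132]
tcp_rot: [0.183, 0.983, -0.001, -0.003]
ft_force: [-7.0, -2.5, 1.7]
gripper_width: 0.23
```

```bash
python3 arc.py -1.263 0.04 12
```

```text
t 5.53 p [ 557.88 -107.61  131.98] r 50.1 a -1.303 F [-7.03 -2.52  1.71] drag 7.4 rad 0.6 w 21.6 q [-0.29  0.17  1.47 -0.    1.51 -1.49] zdir [-0.01 -0.   -1.  ] ydir [ 0.36  0.93 -0.  ]
cmd xy end [580.04 -94.57] a_end -0.7829999999999999
[[-1.5, 1.3, 0], [-1.5, 1.3, 0], [-1.4, 1.4, 0], [-1.4, 1.5, 0], [-1.3, 1.5, 0], [-1.2, 1.6, 0], [-1.2, 1.6, 0], [-1.1, 1.7, 0], [-1.1, 1.7, 0], [-1.0, 1.7, 0], [-0.9, 1.8, 0], [-0.8, 1.8, 0]]
```

step_arm(dr=[[0,0,0],[0,0,0],[0,0,0],[0,0,0]], delta_pos=[[-1.5,1.3,0],[-1.5,1.3,0],[-1.4,1.4,0],[-1.4,1.5,0]], grip=[18,18,18,18])

```text
clock: 5.87
position: [0.5654, -0.1052, 0.132]
tcp_rot: [0.183, 0.983, -0.002, -0.003]
ft_force: [-6.3, -3.3, 1.3]
gripper_width: 0.225
```

```bash
python3 arc.py -1.103 0.04 12
```

```text
t 5.87 p [ 565.44 -105.2   132.  ] r 50.4 a -1.145 F [-6.28 -3.35  1.33] drag 7.1 rad 0.5 w 21.1 q [-0.28  0.18  1.45 -0.    1.52 -1.48] zdir [-0.01 -0.   -1.  ] ydir [ 0.36  0.93 -0.01]
cmd xy end [585.21 -88.47] a_end -0.623
[[-1.3, 1.5, 0], [-1.2, 1.6, 0], [-1.2, 1.6, 0], [-1.1, 1.7, 0], [-1.1, 1.7, 0], [-1.0, 1.7, 0], [-0.9, 1.8, 0], [-0.8, 1.8, 0], [-0.8, 1.8, 0], [-0.7, 1.9, 0], [-0.6, 1.9, 0], [-0.5, 1.9, 0]]
```

step_arm(dr=[[0,0,0],[0,0,0],[0,0,0],[0,0,0]], delta_pos=[[-1.3,1.5,0],[-1.2,1.6,0],[-1.2,1.6,0],[-1.1,1.7,0]], grip=[18,18,18,18])

```text
clock: 6.2
position: [0.5725, -0.1016, 0.132]
tcp_rot: [0.184, 0.983, -0.003, -0.003]
ft_force: [-5.7, -5.0, -0.4]
gripper_width: 0.227
```

```bash
python3 arc.py -0.943 0.04 12
```

```text
t 6.20 p [ 572.51 -101.56  132.02] r 50.6 a -0.987 F [-5.74 -4.96 -0.43] drag 7.5 rad 1.0 w 21.4 q [-0.27  0.2   1.43 -0.01  1.52 -1.47] zdir [-0.01 -0.   -1.  ] ydir [ 0.36  0.93 -0.01]
cmd xy end [589.34 -81.63] a_end -0.46299999999999997
[[-1.1, 1.7, 0], [-1.0, 1.7, 0], [-0.9, 1.8, 0], [-0.8, 1.8, 0], [-0.8, 1.8, 0], [-0.7, 1.9, 0], [-0.6, 1.9, 0], [-0.5, 1.9, 0], [-0.5, 1.9, 0], [-0.4, 2.0, 0], [-0.3, 2.0, 0], [-0.2, 2.0, 0]]
```

step_arm(dr=[[0,0,0],[0,0,0],[0,0,0],[0,0,0]], delta_pos=[[-1.1,1.7,0],[-1.0,1.7,0],[-0.9,1.8,0],[-0.8,1.8,0]], grip=[18,18,18,18])

```text
clock: 6.53
position: [0.5789, -0.0969, 0.132]
tcp_rot: [0.184, 0.983, -0.003, -0.002]
ft_force: [-4.7, -5.4, -0.0]
gripper_width: 0.232
```

```bash
python3 arc.py -0.783 0.04 12
```

```text
t 6.53 p [578.94 -96.91 132.01] r 50.9 a -0.831 F [-4.65 -5.42 -0.  ] drag 7.1 rad 0.9 w 21.8 q [-0.26  0.21  1.42 -0.01  1.52 -1.46] zdir [-0.   -0.01 -1.  ] ydir [ 0.36  0.93 -0.01]
cmd xy end [592.32 -74.22] a_end -0.30300000000000005
[[-0.8, 1.8, 0], [-0.7, 1.9, 0], [-0.6, 1.9, 0], [-0.5, 1.9, 0], [-0.5, 1.9, 0], [-0.4, 2.0, 0], [-0.3, 2.0, 0], [-0.2, 2.0, 0], [-0.1, 2.0, 0], [-0.1, 2.0, 0], [0.0, 2.0, 0], [0.1, 2.0, 0]]
```

step_arm(dr=[[0,0,0],[0,0,0],[0,0,0],[0,0,0]], delta_pos=[[-0.8,1.8,0],[-0.7,1.9,0],[-0.6,1.9,0],[-0.5,1.9,0]], grip=[18,18,18,18])

```text
clock: 6.87
position: [0.5845, -0.0913, 0.132]
tcp_rot: [0.184, 0.983, -0.003, -0.001]
ft_force: [-3.5, -6.3, -1.0]
gripper_width: 0.228
```

```bash
python3 arc.py -0.623 0.04 12
```

```text
t 6.87 p [584.52 -91.33 132.03] r 51.2 a -0.676 F [-3.51 -6.27 -1.01] drag 7.1 rad 1.2 w 21.5 q [-0.25  0.22  1.41 -0.01  1.52 -1.45] zdir [-0.   -0.01 -1.  ] ydir [ 0.36  0.93 -0.01]
cmd xy end [594.09 -66.43] a_end -0.14300000000000002
[[-0.5, 1.9, 0], [-0.4, 2.0, 0], [-0.3, 2.0, 0], [-0.2, 2.0, 0], [-0.1, 2.0, 0], [-0.1, 2.0, 0], [0.0, 2.0, 0], [0.1, 2.0, 0], [0.2, 2.0, 0], [0.2, 2.0, 0], [0.3, 2.0, 0], [0.4, 2.0, 0]]
```

step_arm(dr=[[0,0,0],[0,0,0],[0,0,0],[0,0,0]], delta_pos=[[-0.5,1.9,0],[-0.4,2.0,0],[-0.3,2.0,0],[-0.2,2.0,0]], grip=[18,18,18,18])

```text
clock: 7.2
position: [0.5892, -0.0848, 0.132]
tcp_rot: [0.184, 0.983, -0.004, -0.001]
ft_force: [-1.7, -7.3, -0.9]
gripper_width: 0.228
```

```bash
python3 arc.py -0.463 0.04 12
```

```text
t 7.20 p [589.18 -84.83 132.02] r 51.4 a -0.520 F [-1.69 -7.28 -0.86] drag 7.2 rad 2.2 w 21.4 q [-0.23  0.22  1.4  -0.01  1.52 -1.43] zdir [-0.   -0.01 -1.  ] ydir [ 0.36  0.93 -0.01]
cmd xy end [594.59 -58.45] a_end 0.01699999999999996
[[-0.1, 2.0, 0], [-0.1, 2.0, 0], [0.0, 2.0, 0], [0.1, 2.0, 0], [0.2, 2.0, 0], [0.2, 2.0, 0], [0.3, 2.0, 0], [0.4, 2.0, 0], [0.5, 1.9, 0], [0.6, 1.9, 0], [0.6, 1.9, 0], [0.7, 1.9, 0]]
```

step_arm(dr=[[0,0,0],[0,0,0],[0,0,0],[0,0,0]], delta_pos=[[-0.1,2.0,0],[-0.1,2.0,0],[0.0,2.0,0],[0.1,2.0,0]], grip=[18,18,18,18])

```text
clock: 7.53
position: [0.5928, -0.0776, 0.132]
tcp_rot: [0.184, 0.983, -0.004, 0.0]
ft_force: [-1.1, -8.2, -2.2]
gripper_width: 0.226
```

```bash
python3 arc.py -0.303 0.04 12
```

```text
t 7.53 p [592.78 -77.62 132.04] r 51.5 a -0.363 F [-1.14 -8.23 -2.22] drag 8.1 rad 1.9 w 21.2 q [-0.22  0.23  1.39 -0.01  1.52 -1.42] zdir [-0.   -0.01 -1.  ] ydir [ 0.36  0.93 -0.01]
cmd xy end [593.82 -50.5 ] a_end 0.177
[[0.2, 2.0, 0], [0.2, 2.0, 0], [0.3, 2.0, 0], [0.4, 2.0, 0], [0.5, 1.9, 0], [0.6, 1.9, 0], [0.6, 1.9, 0], [0.7, 1.9, 0], [0.8, 1.8, 0], [0.9, 1.8, 0], [0.9, 1.8, 0], [1.0, 1.7, 0]]
```

step_arm(dr=[[0,0,0],[0,0,0],[0,0,0]], delta_pos=[[0.2,2.0,0],[0.2,2.0,0],[0.3,2.0,0]], grip=[18,18,18])

```text
clock: 7.78
position: [0.5947, -0.0718, 0.1321]
tcp_rot: [0.184, 0.983, -0.004, 0.001]
ft_force: [1.2, -8.0, -3.5]
gripper_width: 0.229
```

```bash
python3 arc.py -0.183 0.04 12
```

```text
t 7.78 p [594.72 -71.79 132.06] r 51.7 a -0.244 F [ 1.15 -8.02 -3.49] drag 7.5 rad 3.1 w 21.5 q [-0.21  0.23  1.39 -0.01  1.52 -1.41] zdir [ 0.   -0.01 -1.  ] ydir [ 0.36  0.93 -0.01]
cmd xy end [592.41 -44.67] a_end 0.297
[[0.4, 2.0, 0], [0.5, 1.9, 0], [0.6, 1.9, 0], [0.6, 1.9, 0], [0.7, 1.9, 0], [0.8, 1.8, 0], [0.9, 1.8, 0], [0.9, 1.8, 0], [1.0, 1.7, 0], [1.1, 1.7, 0], [1.1, 1.6, 0], [1.2, 1.6, 0]]
```

step_arm(dr=[[0,0,0],[0,0,0],[0,0,0]], delta_pos=[[0.4,2.0,0],[0.5,1.9,0],[0.6,1.9,0]], grip=[18,18,18])

```text
clock: 8.03
position: [0.5959, -0.0658, 0.132]
tcp_rot: [0.184, 0.983, -0.003, 0.001]
ft_force: [2.0, -7.1, -3.6]
gripper_width: 0.229
```

```bash
python3 arc.py -0.063 0.04 12
```

```text
t 8.03 p [595.9  -65.84 132.03] r 51.7 a -0.127 F [ 1.99 -7.07 -3.56] drag 6.8 rad 2.9 w 21.5 q [-0.2   0.23  1.39 -0.01  1.52 -1.4 ] zdir [ 0.   -0.01 -1.  ] ydir [ 0.36  0.93 -0.01]
cmd xy end [590.32 -39.05] a_end 0.417
[[0.6, 1.9, 0], [0.7, 1.9, 0], [0.8, 1.8, 0], [0.9, 1.8, 0], [0.9, 1.8, 0], [1.0, 1.7, 0], [1.1, 1.7, 0], [1.1, 1.6, 0], [1.2, 1.6, 0], [1.3, 1.5, 0], [1.3, 1.5, 0], [1.4, 1.4, 0]]
```

step_arm(dr=[[0,0,0],[0,0,0],[0,0,0],[0,0,0]], delta_pos=[[0.6,1.9,0],[0.7,1.9,0.5],[0.8,1.8,0],[0.9,1.8,0]], grip=[18,18,18,18])

```text
clock: 8.37
position: [0.5963, -0.0617, 0.132]
tcp_rot: [0.185, 0.983, -0.007, 0.003]
ft_force: [3.2, -19.0, -4.3]
gripper_width: 0.226
```

```bash
python3 arc.py 0.097 0.04 12
```

```text
t 8.37 p [596.26 -61.71 132.02] r 51.7 a -0.047 F [  3.18 -19.02  -4.27] drag 18.9 rad 4.1 w 21.3 q [-0.19  0.23  1.39 -0.01  1.51 -1.39] zdir [ 0.   -0.02 -1.  ] ydir [ 0.36  0.93 -0.01]
cmd xy end [586.51 -32.02] a_end 0.577
[[0.9, 1.8, 0], [1.0, 1.7, 0], [1.1, 1.7, 0], [1.1, 1.6, 0], [1.2, 1.6, 0], [1.3, 1.5, 0], [1.3, 1.5, 0], [1.4, 1.4, 0], [1.4, 1.4, 0], [1.5, 1.3, 0], [1.5, 1.3, 0], [1.6, 1.2, 0]]
```

step_arm(dr=[[0,0,0],[0,0,0],[0,0,0],[0,0,0]], delta_pos=[[0.9,1.8,0],[1.0,1.7,0],[1.1,1.7,0],[1.1,1.6,0]], grip=[18,18,18,18])

```text
clock: 8.7
position: [0.5962, -0.0582, 0.1321]
tcp_rot: [0.186, 0.982, -0.011, 0.005]
ft_force: [7.5, -27.6, -7.4]
gripper_width: 0.227
```

```bash
python3 arc.py 0.257 0.04 12
```

```text
t 8.70 p [596.25 -58.23 132.11] r 51.7 a 0.021 F [  7.46 -27.61  -7.37] drag 27.8 rad 6.9 w 21.3 q [-0.18  0.22  1.4  -0.02  1.51 -1.38] zdir [ 0.01 -0.02 -1.  ] ydir [ 0.37  0.93 -0.02]
cmd xy end [581.62 -25.7 ] a_end 0.737
[[1.2, 1.6, 0], [1.3, 1.5, 0], [1.3, 1.5, 0], [1.4, 1.4, 0], [1.4, 1.4, 0], [1.5, 1.3, 0], [1.5, 1.3, 0], [1.6, 1.2, 0], [1.6, 1.1, 0], [1.7, 1.1, 0], [1.7, 1.0, 0], [1.8, 0.9, 0]]
```

```bash
python3 - <<'E'
from fit import *
for n,b in (('side',(120,240,270,390)),('top',(140,260,280,420))):
    s=robot.snapshot(n); overlay(s,[],'d_'+n+'.png',b,5)
E
python3 go.py
```

```text
t 8.80 p [596.27 -57.72 132.09] r 51.7 a 0.031 F [  7.09 -24.02  -6.34] drag 24.2 rad 6.3 w 21.3 q [-0.18  0.22  1.4  -0.02  1.51 -1.38] zdir [ 0.01 -0.02 -1.  ] ydir [ 0.37  0.93 -0.02]
```

View pics/d_side.png

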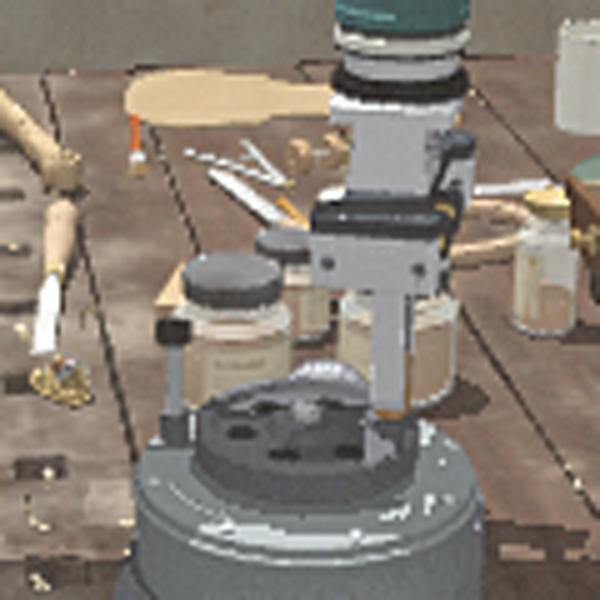

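View pics/d_top.png

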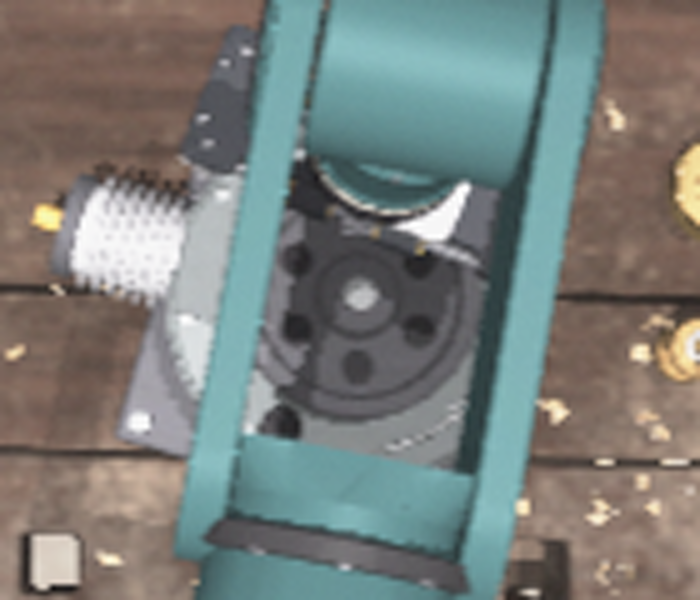

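step_arm(dr=[[0,0,0],[0,0,0],[0,0,0]], delta_pos=[[0,0,0],[0,0,0],[0,0,0]], grip=[18,18,18])

```text
clock: 9.05
position: [0.5963, -0.0575, 0.1321]
tcp_rot: [0.186, 0.983, -0.01, 0.005]
ft_force: [6.9, -22.9, -5.5]
gripper_width: 0.226
```

```bash
python3 go.py
```

```text
t 9.05 p [596.26 -57.47 132.08] r 51.7 a 0.035 F [  6.89 -22.87  -5.46] drag 23.1 rad 6.1 w 21.3 q [-0.18  0.22  1.4  -0.02  1.51 -1.38] zdir [ 0.01 -0.02 -1.  ] ydir [ 0.37  0.93 -0.02]
```

Run:
```python
from h import *
o=robot.observe(); print({k:np.round(v,3).tolist() for k,v in o.items()})
s=robot.snapshot('side'); 
for n in('side','top'):
    s=snap(n,'e_'+n+'.png')
im=cv2.imread('pics/e_side.png'); cv2.imwrite('pics/e2.png',cv2.resize(im[60:260,240:440],None,fx=3,fy=3,interpolation=2))
```

```text
{'clock': 9.05, 'joint_pos': [-0.18, 0.224, 1.399, -0.019, 1.509, -1.376], 'dq': [-0.0, 0.0, 0.0, 0.0, -0.0, -0.001], 'joint_efforts': [13.629, -42.334, -27.649, 7.006, 3.398, 0.01], 'position': [0.596, -0.057, 0.132], 'tcp_rot': [0.186, 0.983, -0.01, 0.005], 'ft_force': [6.886, -22.874, -5.464], 'moment': [-4.025, -1.102, -0.037], 'gripper_width': 0.226}
```

View pics/e2.png

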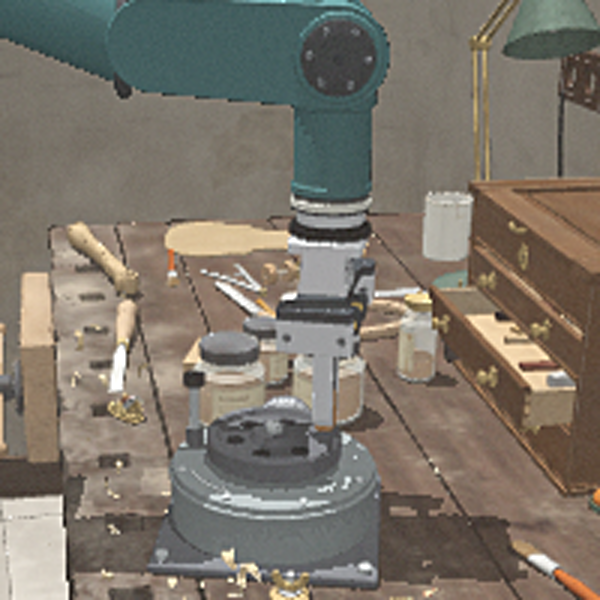

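View pics/e_top.png

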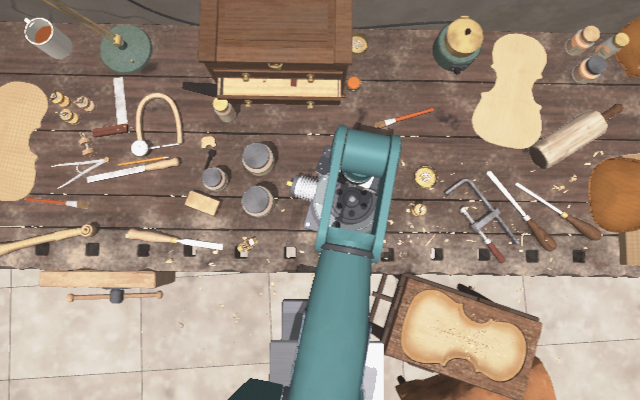

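step_arm(dr=[[0,0,0],[0,0,0],[0,0,0],[0,0,0]], delta_pos=[[-0.7,-1.9,0],[-0.7,-1.9,0],[0,0,0],[0,0,0]], grip=[18,18,18,18])

```text
clock: 9.53
position: [0.5963, -0.0577, 0.1321]
tcp_rot: [0.185, 0.983, -0.006, 0.004]
ft_force: [5.8, -14.6, -4.7]
gripper_width: 0.224
```

```bash
python3 go.py
python3 - <<'E'
from h import *
o=robot.observe(); print(o['moment'],o['tcp_rot'])
E
```

```text
t 9.53 p [596.3  -57.73 132.1 ] r 51.7 a 0.030 F [  5.79 -14.63  -4.66] drag 14.8 rad 5.3 w 21.0 q [-0.18  0.22  1.4  -0.01  1.51 -1.38] zdir [ 0.01 -0.01 -1.  ] ydir [ 0.36  0.93 -0.01]
[-2.62491913 -1.13685996 -0.01464913] [ 0.18491691  0.98272603 -0.00603482  0.00434339]
```

step_arm(dr=[[0,0,0],[0,0,0],[0,0,0],[0,0,0],[0,0,0]], delta_pos=[[0.3,0.8,0],[0.3,0.8,0],[0,0,0],[0,0,0],[0,0,0]], grip=[18,18,18,18,18])

```text
clock: 9.95
position: [0.5963, -0.0576, 0.1321]
tcp_rot: [0.185, 0.983, -0.008, 0.005]
ft_force: [7.1, -18.7, -5.6]
gripper_width: 0.225
```

```bash
python3 go.py
```

```text
t 9.95 p [596.28 -57.61 132.09] r 51.7 a 0.033 F [  7.12 -18.69  -5.63] drag 18.9 rad 6.5 w 21.2 q [-0.18  0.22  1.4  -0.02  1.51 -1.38] zdir [ 0.01 -0.02 -1.  ] ydir [ 0.36  0.93 -0.01]
```

step_arm(dr=[[0,0,0],[0,0,0],[0,0,0],[0,0,0],[0,0,0]], delta_pos=[[0.4,0.9,0],[0.4,0.9,0],[0,0,0],[0,0,0],[0,0,0]], grip=[18,18,18,18,18])

```text
clock: 10.37
position: [0.5962, -0.0575, 0.1321]
tcp_rot: [0.186, 0.983, -0.009, 0.005]
ft_force: [6.5, -22.4, -6.0]
gripper_width: 0.23
```

```bash
python3 go.py
```

```text
t 10.37 p [596.24 -57.46 132.08] r 51.7 a 0.036 F [  6.52 -22.36  -6.  ] drag 22.6 rad 5.7 w 21.6 q [-0.18  0.22  1.4  -0.02  1.51 -1.38] zdir [ 0.01 -0.02 -1.  ] ydir [ 0.37  0.93 -0.02]
```

Run:
```python
from fit import *
AX=(.5446,-.0593)
for n,b,k in (('side',(170,230,290,370),9),('top',(150,240,300,400),7)):
    s=robot.snapshot(n); overlay(s,[],'f_'+n+'.png',b,k)
```

```text
(no output)
```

View pics/f_side.png

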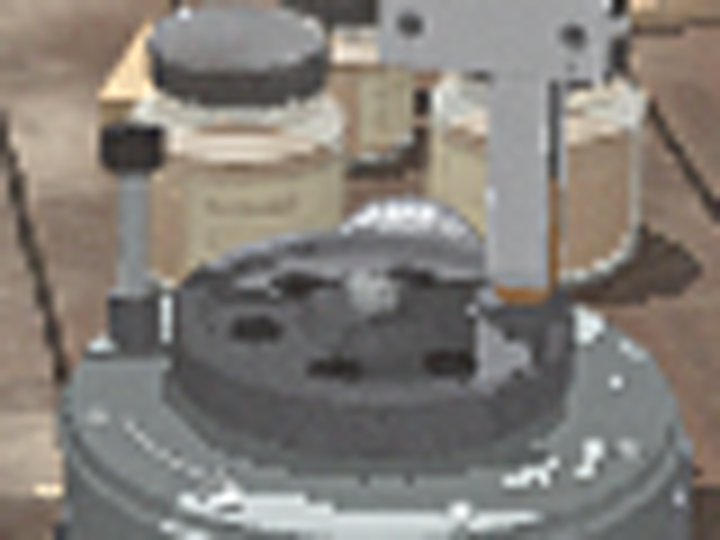

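View pics/f_top.png

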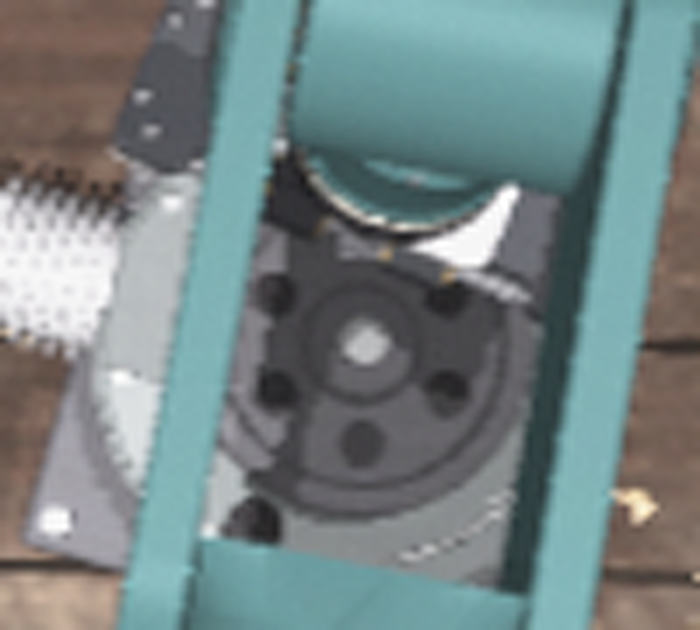

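step_arm(dr=[[0,0,0],[0,0,0],[0,0,0]], delta_pos=[[0.4,0.9,0],[0.4,0.9,0],[0,0,0]], grip=[18,18,18])

```text
clock: 10.72
position: [0.5962, -0.0572, 0.1321]
tcp_rot: [0.186, 0.982, -0.011, 0.005]
ft_force: [6.7, -26.7, -7.0]
gripper_width: 0.225
```

```bash
python3 go.py
```

```text
t 10.72 p [596.22 -57.17 132.1 ] r 51.7 a 0.041 F [  6.75 -26.69  -6.96] drag 26.9 rad 5.6 w 21.2 q [-0.18  0.22  1.4  -0.02  1.51 -1.37] zdir [ 0.01 -0.02 -1.  ] ydir [ 0.37  0.93 -0.02]
```

step_arm(dr=[[0,0,0],[0,0,0],[0,0,0]], delta_pos=[[0.4,0.9,0],[0,0,0],[0,0,0]], grip=[18,18,18])

```text
clock: 10.97
position: [0.5962, -0.057, 0.1321]
tcp_rot: [0.186, 0.982, -0.012, 0.006]
ft_force: [7.1, -28.0, -6.7]
gripper_width: 0.227
```

```bash
python3 go.py
```

```text
t 10.97 p [596.24 -57.04 132.14] r 51.7 a 0.044 F [  7.07 -27.96  -6.71] drag 28.2 rad 5.8 w 21.3 q [-0.18  0.22  1.4  -0.02  1.51 -1.37] zdir [ 0.01 -0.02 -1.  ] ydir [ 0.37  0.93 -0.02]
```

step_arm(dr=[[0,0,0],[0,0,0],[0,0,0],[0,0,0],[0,0,0],[0,0,0]], delta_pos=[[-0.8,-1.8,0],[-0.8,-1.8,0],[-0.8,-1.8,0],[-0.8,-1.8,0],[0,0,0],[0,0,0]], grip=[18,18,18,18,18,18])

```text
clock: 11.47
position: [0.5963, -0.0578, 0.1321]
tcp_rot: [0.185, 0.983, -0.005, 0.004]
ft_force: [6.9, -12.6, -4.0]
gripper_width: 0.226
```

```bash
python3 go.py
```

```text
t 11.47 p [596.29 -57.75 132.09] r 51.7 a 0.030 F [  6.93 -12.64  -4.01] drag 12.8 rad 6.6 w 21.3 q [-0.19  0.23  1.4  -0.01  1.51 -1.38] zdir [ 0.01 -0.01 -1.  ] ydir [ 0.36  0.93 -0.01]
```

step_arm(dr=[[0,0,0],[0,0,0],[0,0,0],[0,0,0],[0,0,0]], delta_pos=[[-0.8,-1.8,0],[-0.8,-1.8,0],[-0.8,-1.8,0],[0,0,0],[0,0,0]], grip=[18,18,18,18,18])

```text
clock: 11.88
position: [0.5963, -0.0586, 0.1321]
tcp_rot: [0.183, 0.983, -0.001, 0.003]
ft_force: [6.4, -1.9, -3.0]
gripper_width: 0.229
```

```bash
python3 go.py
```

```text
t 11.88 p [596.32 -58.61 132.09] r 51.7 a 0.013 F [ 6.4  -1.91 -2.96] drag 2.0 rad 6.4 w 21.5 q [-0.19  0.23  1.4  -0.    1.51 -1.39] zdir [ 0.01 -0.   -1.  ] ydir [ 0.36  0.93 -0.  ]
```

Run:
```python
from h import *
o=robot.observe(); print(o['moment'],o['ft_force'],o['moment'][1]/o['ft_force'][0])
```

```text
[-0.34975509 -0.9100869   0.01310022] [ 6.39971073 -1.9075702  -2.96476574] -0.14220750511506805
```

step_arm(dr=[[0,0,0],[0,0,0],[0,0,0],[0,0,0],[0,0,0],[0,0,0]], delta_pos=[[0,0,0],[0,0,0],[0,0,0],[0,0,-2],[0,0,-3],[0,0,-2]], grip=[30,38,44,44,44,44])

```text
clock: 12.38
position: [0.5942, -0.0573, 0.1395]
tcp_rot: [0.183, 0.983, 0.0, 0.0]
ft_force: [0.6, -1.0, 0.6]
gripper_width: 0.466
```

```bash
python3 go.py
python3 - <<'E'
from fit import *
for n,b,k in (('side',(170,230,290,370),9),):
    s=robot.snapshot(n); overlay(s,[],'g_'+n+'.png',b,k)
E
```

```text
t 12.38 p [594.19 -57.29 139.52] r 49.6 a 0.041 F [ 0.57 -1.01  0.63] drag 1.0 rad 0.5 w 43.8 q [-0.19  0.22  1.39  0.    1.53 -1.39] zdir [ 0.  0. -1.] ydir [0.36 0.93 0.  ]
```

View pics/g_side.png

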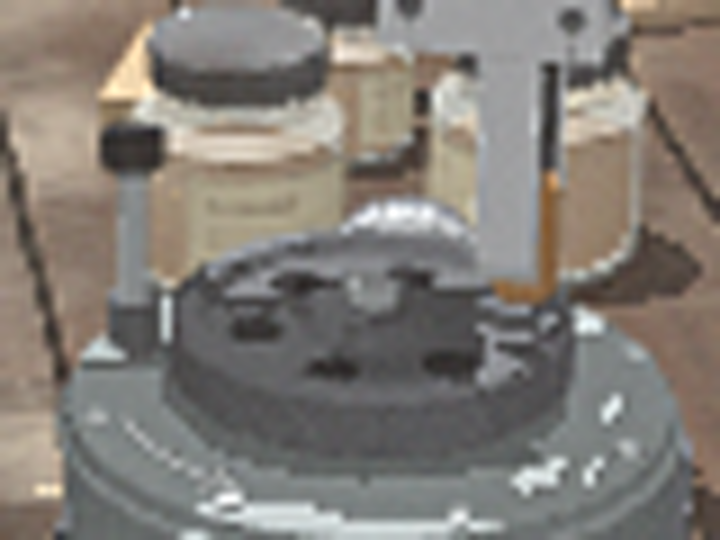

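Run:
```python
import numpy as np
from scipy.optimize import least_squares
P=np.array([(531.5,-106.7),(543.6,-108.9),(557.9,-107.6),(565.4,-105.2),(572.5,-101.6),(578.9,-96.9),(584.5,-91.3),(589.2,-84.8),(592.8,-77.6),(594.7,-71.8),(595.9,-65.8),(596.3,-58.6)])
r=least_squares(lambda c:np.hypot(*(P-c[:2]).T)-c[2],[545,-59,50]);print(r.x,r.fun)
r=least_squares(lambda c:np.hypot(*(P-c[:2]).T)-50,[545,-59]);print(r.x,r.fun)
```

```text
[546.39332568 -59.00825244  49.95552366] [ 0.0076021   0.0143587  -0.01995032 -0.00623726  0.00061114 -0.03089639
 -0.00679406  0.02072678  0.03680074  0.01610418  0.01485393 -0.04717955]
[546.36126854 -58.96813089] [-0.00811435  0.0081609  -0.01799307 -0.00140985  0.00709496 -0.02404839
 -0.00087403  0.02441779  0.03700957  0.01289658  0.00760293 -0.05991169]
```

step_arm(dr=[[0,0,0.1],[0,0,0.1],[0,0,0.1],[0,0,0.1],[0,0,0.1],[0,0,0.1],[0,0,0.1],[0,0,0.1],[0,0,0.1],[0,0,0.1],[0,0,0.1],[0,0,0.1]], delta_pos=[[-2,-0.4,0],[0,0,0],[0,0,0],[0,0,0],[0,0,0],[0,0,0],[0,0,0],[0,0,0],[0,0,0],[0,0,0],[0,0,0],[0,0,0]], grip=[44,44,44,44,44,44,44,44,44,44,44,44])

```text
clock: 13.43
position: [0.5959, -0.0584, 0.1393]
tcp_rot: [0.708, 0.706, 0.0, 0.0]
ft_force: [0.1, -0.6, 0.4]
gripper_width: 0.469
```

```bash
python3 go.py .596 -.0587 .137
python3 - <<'E'
from h import *
print(robot.observe()['tcp_rot'])
E
```

```text
t 13.43 p [595.89 -58.41 139.26] r 51.3 a 0.017 F [ 0.06 -0.62  0.38] drag 0.6 rad 0.0 w 44.1 q [-0.19  0.23  1.38  0.    1.53 -0.19] zdir [ 0. -0. -1.] ydir [ 1. -0.  0.]
delta tool mm [-0.29  0.11  2.26] norm 2.283825724396338
[7.07765108e-01 7.06447818e-01 1.23049499e-04 1.31700212e-04]
```

step_arm(dr=[[0,0,0],[0,0,0],[0,0,0],[0,0,0],[0,0,0]], delta_pos=[[-0.2,0.4,1],[0,0,0],[0,0,0],[0,0,0],[0,0,0]], grip=[36,28,22,18,18], grip_force=45)

```text
clock: 13.85
position: [0.5961, -0.0586, 0.138]
tcp_rot: [0.706, 0.709, -0.0, -0.0]
ft_force: [-0.9, 0.2, -0.6]
gripper_width: 0.226
```

```bash
sed -i 's/AX=np.array(.*/AX=np.array([.5464,-.0590])/' go.py; sed -i 's/\[.183,.983,0,0\]/[.70711,.70711,0,0]/; s/^info()/info(); print("M",np.array(robot.observe()["moment"]))/' arc.py; python3 arc.py 0.008 0.02 12
```

```text
t 13.85 p [596.13 -58.61 138.02] r 49.7 a 0.008 F [-0.87  0.24 -0.62] drag -0.2 rad -0.9 w 21.2 q [-0.19  0.23  1.38  0.    1.53 -0.2 ] zdir [-0.  0. -1.] ydir [ 1.  0. -0.]
M [-0.08  0.16  0.04]
cmd xy end [594.87 -46.73] a_end 0.248
[[1.0, -0.0, 0], [1.0, -0.0, 0], [1.0, -0.1, 0], [1.0, -0.1, 0], [1.0, -0.1, 0], [1.0, -0.1, 0], [1.0, -0.1, 0], [1.0, -0.2, 0], [1.0, -0.2, 0], [1.0, -0.2, 0], [1.0, -0.2, 0], [1.0, -0.2, 0]]
```

step_arm(dr=[[0,0,0],[0,0,0],[0,0,0],[0,0,0]], delta_pos=[[1,0,0],[1,0,0],[1,-0.1,0],[1,-0.1,0]], grip=[18,18,18,18])

```text
clock: 14.18
position: [0.5961, -0.0582, 0.138]
tcp_rot: [0.707, 0.708, -0.002, 0.003]
ft_force: [-0.3, -10.3, -0.9]
gripper_width: 0.226
```

```bash
python3 arc.py 0.088 0.02 12
```

```text
t 14.18 p [596.11 -58.23 138.04] r 49.7 a 0.015 F [ -0.33 -10.25  -0.86] drag 10.2 rad -0.5 w 21.2 q [-0.19  0.23  1.38 -0.01  1.53 -0.19] zdir [ 0.   -0.01 -1.  ] ydir [1. 0. 0.]
M [-1.92  0.08  0.03]
cmd xy end [593.73 -42.89] a_end 0.32799999999999996
[[1.0, -0.1, 0], [1.0, -0.1, 0], [1.0, -0.1, 0], [1.0, -0.2, 0], [1.0, -0.2, 0], [1.0, -0.2, 0], [1.0, -0.2, 0], [1.0, -0.2, 0], [1.0, -0.3, 0], [1.0, -0.3, 0], [1.0, -0.3, 0], [0.9, -0.3, 0]]
```

step_arm(dr=[[0,0,0],[0,0,0],[0,0,0]], delta_pos=[[1,-0.1,0],[1,-0.1,0],[1,-0.1,0]], grip=[18,18,18])

```text
clock: 14.43
position: [0.5961, -0.058, 0.138]
tcp_rot: [0.707, 0.707, -0.004, 0.005]
ft_force: [0.9, -16.4, -2.2]
gripper_width: 0.225
```

```bash
python3 arc.py 0.148 0.02 12
```

```text
t 14.43 p [596.08 -57.97 138.02] r 49.7 a 0.021 F [  0.89 -16.35  -2.18] drag 16.4 rad 0.5 w 21.2 q [-0.19  0.22  1.39 -0.01  1.53 -0.18] zdir [ 0.   -0.01 -1.  ] ydir [ 1. -0.  0.]
M [-3.   -0.14  0.02]
cmd xy end [592.68 -40.08] a_end 0.388
[[1.0, -0.2, 0], [1.0, -0.2, 0], [1.0, -0.2, 0], [1.0, -0.2, 0], [1.0, -0.2, 0], [1.0, -0.3, 0], [1.0, -0.3, 0], [1.0, -0.3, 0], [0.9, -0.3, 0], [0.9, -0.3, 0], [0.9, -0.4, 0], [0.9, -0.4, 0]]
```

step_arm(dr=[[0,0,0],[0,0,0],[0,0,0],[0,0,0]], delta_pos=[[1,-0.1,0],[1,-0.1,0],[1,-0.1,0],[0,0,0]], grip=[18,18,18,18], grip_force=60)

```text
clock: 14.77
position: [0.5961, -0.0575, 0.138]
tcp_rot: [0.708, 0.707, -0.005, 0.007]
ft_force: [1.1, -20.0, -2.2]
gripper_width: 0.224
```

```bash
python3 arc.py 0.208 0.02 12
```

```text
t 14.77 p [596.06 -57.5  138.03] r 49.7 a 0.030 F [  1.15 -20.    -2.18] drag 20.0 rad 0.5 w 21.0 q [-0.18  0.22  1.39 -0.02  1.53 -0.18] zdir [ 0.   -0.02 -1.  ] ydir [ 1. -0.  0.]
M [-3.68 -0.2  -0.02]
cmd xy end [591.47 -37.34] a_end 0.44799999999999995
[[1.0, -0.2, 0], [1.0, -0.2, 0], [1.0, -0.3, 0], [1.0, -0.3, 0], [1.0, -0.3, 0], [0.9, -0.3, 0], [0.9, -0.3, 0], [0.9, -0.4, 0], [0.9, -0.4, 0], [0.9, -0.4, 0], [0.9, -0.4, 0], [0.9, -0.4, 0]]
```

step_arm(dr=[[0,0,0],[0,0,0],[0,0,0]], delta_pos=[[1,-0.2,0],[1,-0.2,0],[0,0,0]], grip=[18,18,18])

```text
clock: 15.02
position: [0.596, -0.0572, 0.1381]
tcp_rot: [0.708, 0.706, -0.006, 0.008]
ft_force: [2.8, -23.6, -3.4]
gripper_width: 0.222
```

```bash
python3 arc.py 0.248 0.02 12
```

```text
t 15.02 p [596.03 -57.17 138.06] r 49.7 a 0.037 F [  2.77 -23.55  -3.44] drag 23.6 rad 1.9 w 20.9 q [-0.18  0.22  1.39 -0.02  1.52 -0.18] zdir [ 0.   -0.02 -1.  ] ydir [ 1. -0.  0.]
M [-4.25 -0.33  0.02]
cmd xy end [590.56 -35.56] a_end 0.488
[[1.0, -0.3, 0], [1.0, -0.3, 0], [1.0, -0.3, 0], [0.9, -0.3, 0], [0.9, -0.3, 0], [0.9, -0.4, 0], [0.9, -0.4, 0], [0.9, -0.4, 0], [0.9, -0.4, 0], [0.9, -0.4, 0], [0.9, -0.4, 0], [0.9, -0.5, 0]]
```

step_arm(dr=[[0,0,0],[0,0,0],[0,0,0]], delta_pos=[[1,-0.3,0],[1,-0.3,0],[0,0,0]], grip=[18,18,18])

```text
clock: 15.27
position: [0.596, -0.0569, 0.1381]
tcp_rot: [0.708, 0.706, -0.007, 0.01]
ft_force: [3.5, -27.0, -5.1]
gripper_width: 0.223
```

```bash
python3 arc.py 0.288 0.02 12
```

```text
t 15.27 p [595.98 -56.9  138.07] r 49.6 a 0.042 F [  3.5  -27.02  -5.08] drag 27.1 rad 2.4 w 20.9 q [-0.18  0.22  1.39 -0.02  1.52 -0.17] zdir [ 0.   -0.02 -1.  ] ydir [ 1. -0.  0.]
M [-4.9  -0.67  0.02]
cmd xy end [589.59 -33.81] a_end 0.528
[[1.0, -0.3, 0], [0.9, -0.3, 0], [0.9, -0.3, 0], [0.9, -0.4, 0], [0.9, -0.4, 0], [0.9, -0.4, 0], [0.9, -0.4, 0], [0.9, -0.4, 0], [0.9, -0.4, 0], [0.9, -0.5, 0], [0.9, -0.5, 0], [0.9, -0.5, 0]]
```

step_arm(dr=[[0,0,0],[0,0,0],[0,0,0]], delta_pos=[[1,-0.3,0],[1,-0.3,0],[0,0,0]], grip=[18,18,18])

```text
clock: 15.52
position: [0.5959, -0.0554, 0.1381]
tcp_rot: [0.708, 0.706, -0.006, 0.01]
ft_force: [4.0, -27.1, -5.1]
gripper_width: 0.224
```

```bash
python3 arc.py 0.328 0.02 12
```

```text
t 15.52 p [595.87 -55.37 138.07] r 49.6 a 0.073 F [  4.04 -27.06  -5.11] drag 27.3 rad 2.1 w 21.0 q [-0.18  0.22  1.39 -0.02  1.52 -0.17] zdir [ 0.01 -0.02 -1.  ] ydir [ 1.   -0.    0.01]
M [-4.98 -0.91  0.04]
cmd xy end [588.55 -32.1 ] a_end 0.5680000000000001
[[0.9, -0.3, 0], [0.9, -0.4, 0], [0.9, -0.4, 0], [0.9, -0.4, 0], [0.9, -0.4, 0], [0.9, -0.4, 0], [0.9, -0.4, 0], [0.9, -0.5, 0], [0.9, -0.5, 0], [0.9, -0.5, 0], [0.9, -0.5, 0], [0.8, -0.5, 0]]
```

step_arm(dr=[[0,0,0],[0,0,0],[0,0,0]], delta_pos=[[0,0,0],[0,0,0],[0,0,0]], grip=[18,18,18])

```text
clock: 15.77
position: [0.5959, -0.055, 0.1381]
tcp_rot: [0.708, 0.706, -0.006, 0.01]
ft_force: [5.1, -27.4, -4.5]
gripper_width: 0.225
```

```bash
python3 arc.py 0.328 0.02 12;  python3 - <<'E'
from fit import *
for n,b,k in (('side',(170,230,290,370),9),('top',(150,240,300,400),7)):
    s=robot.snapshot(n); overlay(s,[],'i_'+n+'.png',b,k)
E
```

```text
t 15.77 p [595.86 -55.   138.06] r 49.6 a 0.081 F [  5.06 -27.42  -4.52] drag 27.7 rad 2.8 w 21.1 q [-0.17  0.22  1.39 -0.02  1.52 -0.17] zdir [ 0.01 -0.02 -1.  ] ydir [ 1.   -0.    0.01]
M [-4.94 -0.83 -0.02]
cmd xy end [588.55 -32.1 ] a_end 0.5680000000000001
[[0.9, -0.3, 0], [0.9, -0.4, 0], [0.9, -0.4, 0], [0.9, -0.4, 0], [0.9, -0.4, 0], [0.9, -0.4, 0], [0.9, -0.4, 0], [0.9, -0.5, 0], [0.9, -0.5, 0], [0.9, -0.5, 0], [0.9, -0.5, 0], [0.8, -0.5, 0]]
```

View pics/i_side.png

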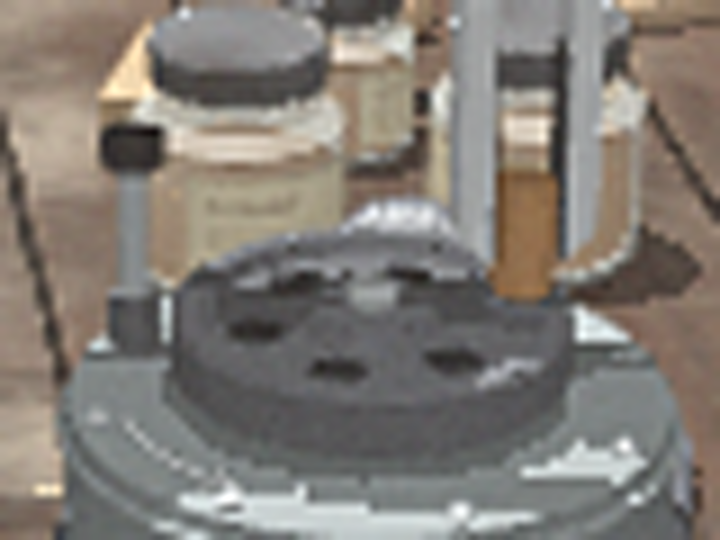

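View pics/i_top.png

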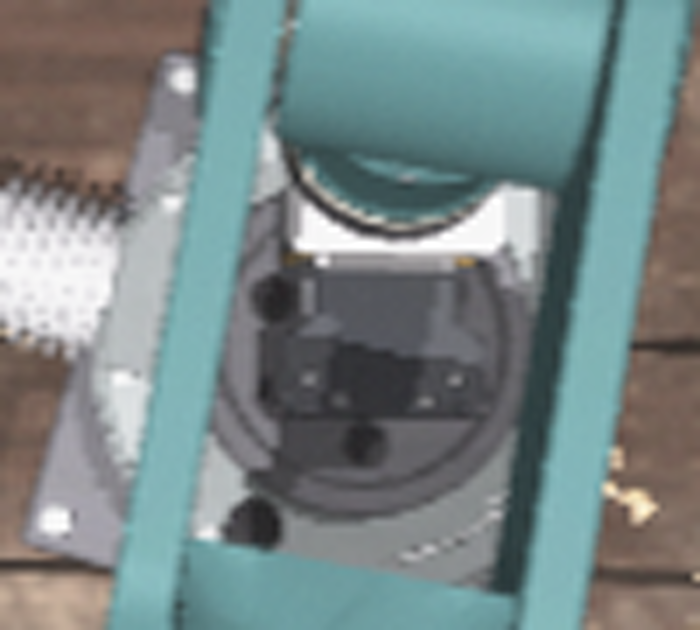

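Run:
```python
import cv2,numpy as np
def cmp(a,b,boxes):
    A=cv2.imread(a,0).astype(np.float32);B=cv2.imread(b,0).astype(np.float32)
    for (r0,r1,c0,c1) in boxes:
        T=A[r0:r1,c0:c1]; S=B[r0-20:r1+20,c0-20:c1+20]
        m=cv2.matchTemplate(S,T,cv2.TM_CCOEFF_NORMED); _,v,_,p=cv2.minMaxLoc(m); print(a,b,(r0,c0),'dx',p[0]-20,'dy',p[1]-20,round(v,2))
cmp('pics/f_top.png','pics/i_top.png',[(410,475,325,402),(265,325,245,305),(490,550,220,290)])
for o in('g','i'): cmp('pics/f_side.png','pics/%s_side.png'%o,[(340,390,295,375),(310,350,220,290),(335,390,410,480),(265,300,265,325),(120,170,95,170)])
```

```text
pics/f_top.png pics/i_top.png (410, 325) dx 0 dy 2 0.67
pics/f_top.png pics/i_top.png (265, 245) dx -4 dy 3 0.95
pics/f_top.png pics/i_top.png (490, 220) dx -1 dy 2 0.98
pics/f_side.png pics/g_side.png (340, 295) dx -2 dy 0 0.98
pics/f_side.png pics/g_side.png (310, 220) dx -1 dy 0 0.96
pics/f_side.png pics/g_side.png (335, 410) dx 4 dy 0 0.86
pics/f_side.png pics/g_side.png (265, 265) dx 1 dy -1 0.96
pics/f_side.png pics/g_side.png (120, 95) dx 0 dy 0 0.99
pics/f_side.png pics/i_side.png (340, 295) dx -1 dy 1 0.94
pics/f_side.png pics/i_side.png (310, 220) dx 0 dy -1 0.89
pics/f_side.png pics/i_side.png (335, 410) dx 6 dy -1 0.85
pics/f_side.png pics/i_side.png (265, 265) dx 1 dy -1 0.87
pics/f_side.png pics/i_side.png (120, 95) dx 0 dy -1 0.99
```

step_arm(dr=[[0,0,0],[0,0,0],[0,0,0],[0,0,0],[0,0,0],[0,0,0],[0,0,0]], delta_pos=[[-3,0.6,0],[-3,0.5,0],[-3,0.4,0],[-3,0.3,0],[-2,0.2,0],[0,0,0],[0,0,0]], grip=[18,18,18,18,18,18,18])

```text
clock: 16.45
position: [0.596, -0.0566, 0.138]
tcp_rot: [0.706, 0.708, 0.0, 0.0]
ft_force: [1.4, -2.7, -0.4]
gripper_width: 0.224
```

```bash
python3 arc.py 0.05 -0.02 12
```

```text
t 16.45 p [596.05 -56.57 137.98] r 49.7 a 0.049 F [ 1.36 -2.73 -0.36] drag 2.8 rad 1.2 w 21.1 q [-0.19  0.23  1.39 -0.    1.53 -0.19] zdir [ 0. -0. -1.] ydir [1. 0. 0.]
M [-0.45 -0.16  0.01]
cmd xy end [595.5  -68.44] a_end -0.19
[[-1.0, 0.0, 0], [-1.0, 0.0, 0], [-1.0, 0.0, 0], [-1.0, -0.0, 0], [-1.0, -0.0, 0], [-1.0, -0.1, 0], [-1.0, -0.1, 0], [-1.0, -0.1, 0], [-1.0, -0.1, 0], [-1.0, -0.1, 0], [-1.0, -0.2, 0], [-1.0, -0.2, 0]]
```

step_arm(dr=[[0,0,0],[0,0,0],[0,0,0],[0,0,0]], delta_pos=[[-2,0.1,0],[-2,0.1,0],[0,0,0],[0,0,0]], grip=[18,18,18,18])

```text
clock: 16.78
position: [0.5961, -0.0573, 0.138]
tcp_rot: [0.705, 0.709, 0.002, -0.002]
ft_force: [0.2, 7.0, 0.0]
gripper_width: 0.224
```

```bash
python3 arc.py 0.05 -0.02 12
```

```text
t 16.78 p [596.09 -57.28 137.99] r 49.7 a 0.035 F [0.18 7.01 0.02] drag -7.0 rad 0.4 w 21.1 q [-0.19  0.23  1.38  0.01  1.53 -0.2 ] zdir [ 0.    0.01 -1.  ] ydir [1.   0.01 0.  ]
M [ 1.05 -0.04  0.01]
cmd xy end [595.5  -68.44] a_end -0.19
[[-1.0, 0.0, 0], [-1.0, 0.0, 0], [-1.0, 0.0, 0], [-1.0, -0.0, 0], [-1.0, -0.0, 0], [-1.0, -0.1, 0], [-1.0, -0.1, 0], [-1.0, -0.1, 0], [-1.0, -0.1, 0], [-1.0, -0.1, 0], [-1.0, -0.2, 0], [-1.0, -0.2, 0]]
```

step_arm(dr=[[0,0,0],[0,0,0],[0,0,0]], delta_pos=[[-1.5,0,0],[-1.5,0,0],[0,0,0]], grip=[18,18,18])

```text
clock: 17.03
position: [0.5961, -0.0603, 0.138]
tcp_rot: [0.705, 0.709, 0.002, -0.002]
ft_force: [0.5, 4.8, 1.2]
gripper_width: 0.221
```

```bash
python3 go.py
```

```text
t 17.03 p [596.1  -60.28 137.99] r 49.7 a -0.026 F [0.47 4.77 1.19] drag -4.8 rad 0.3 w 20.7 q [-0.2   0.23  1.38  0.01  1.53 -0.2 ] zdir [ 0.    0.01 -1.  ] ydir [1.   0.01 0.  ]
```

step_arm(dr=[[0,0,0],[0,0,0],[0,0,0]], delta_pos=[[-1.5,0,0],[-1.5,0,0],[0,0,0]], grip=[18,18,18])

```text
clock: 17.28
position: [0.5959, -0.0635, 0.138]
tcp_rot: [0.705, 0.709, 0.002, -0.002]
ft_force: [-0.3, 5.0, -0.1]
gripper_width: 0.222
```

```bash
python3 go.py
```

```text
t 17.28 p [595.93 -63.49 138.01] r 49.7 a -0.090 F [-0.27  4.95 -0.15] drag -4.9 rad -0.7 w 20.8 q [-0.2   0.23  1.38  0.01  1.53 -0.21] zdir [-0.    0.01 -1.  ] ydir [ 1.    0.01 -0.  ]
```

step_arm(dr=[[0,0,0],[0,0,0],[0,0,0]], delta_pos=[[1.5,0,0],[1.5,0,0],[1,0,0]], grip=[18,18,18])

```text
clock: 17.53
position: [0.5959, -0.0631, 0.138]
tcp_rot: [0.706, 0.708, -0.001, 0.001]
ft_force: [-0.4, -3.1, -0.2]
gripper_width: 0.224
```

```bash
python3 go.py
```

```text
t 17.53 p [595.93 -63.14 138.01] r 49.7 a -0.083 F [-0.43 -3.13 -0.23] drag 3.2 rad -0.2 w 21.1 q [-0.2   0.23  1.38 -0.    1.53 -0.2 ] zdir [-0. -0. -1.] ydir [ 1.  0. -0.]
```

step_arm(dr=[[0,0,0],[0,0,0]], delta_pos=[[1,0,0],[1,0,0]], grip=[18,18])

```text
clock: 17.7
position: [0.5959, -0.063, 0.138]
tcp_rot: [0.706, 0.708, -0.002, 0.002]
ft_force: [-0.8, -7.5, -0.3]
gripper_width: 0.228
```

```bash
python3 go.py
```

```text
t 17.70 p [595.94 -62.99 138.01] r 49.7 a -0.080 F [-0.78 -7.54 -0.29] drag 7.6 rad -0.2 w 21.5 q [-0.2   0.23  1.38 -0.    1.53 -0.2 ] zdir [-0. -0. -1.] ydir [ 1.  0. -0.]
```

step_arm(dr=[[0,0,0],[0,0,0]], delta_pos=[[1,0,0],[1,0,0]], grip=[18,18])

```text
clock: 17.87
position: [0.596, -0.0626, 0.138]
tcp_rot: [0.707, 0.707, -0.003, 0.003]
ft_force: [-0.0, -10.5, -1.6]
gripper_width: 0.223
```

```bash
python3 go.py
```

```text
t 17.87 p [595.96 -62.64 138.01] r 49.7 a -0.073 F [ -0.01 -10.48  -1.61] drag 10.4 rad 0.8 w 21.0 q [-0.2   0.23  1.38 -0.01  1.53 -0.2 ] zdir [-0.   -0.01 -1.  ] ydir [ 1.  0. -0.]
```

step_arm(dr=[[0,0,0],[0,0,0]], delta_pos=[[1,0,0],[1,0,0]], grip=[18,18])

```text
clock: 18.03
position: [0.596, -0.0622, 0.138]
tcp_rot: [0.707, 0.707, -0.004, 0.004]
ft_force: [-0.2, -13.2, -0.4]
gripper_width: 0.223
```

```bash
python3 go.py
```

```text
t 18.03 p [595.98 -62.18 138.01] r 49.7 a -0.064 F [ -0.24 -13.15  -0.41] drag 13.1 rad 0.6 w 21.0 q [-0.19  0.23  1.38 -0.01  1.53 -0.19] zdir [ 0.   -0.01 -1.  ] ydir [ 1. -0.  0.]
```

step_arm(dr=[[0,0,0],[0,0,0],[0,0,0],[0,0,0],[0,0,0],[0,0,0]], delta_pos=[[1,0,0],[1,0,0],[0,0,0],[0,0,0],[0,0,0],[0,0,0]], grip=[18,18,18,18,18,18])

```text
clock: 18.53
position: [0.596, -0.0617, 0.138]
tcp_rot: [0.708, 0.707, -0.004, 0.004]
ft_force: [-0.1, -15.3, -2.0]
gripper_width: 0.223
```

```bash
python3 go.py
```

```text
t 18.53 p [596.01 -61.68 138.01] r 49.7 a -0.054 F [ -0.07 -15.27  -2.  ] drag 15.3 rad 0.8 w 21.0 q [-0.19  0.23  1.38 -0.01  1.53 -0.19] zdir [ 0.   -0.01 -1.  ] ydir [ 1. -0.  0.]
```

step_arm(dr=[[0,0,0],[0,0,0],[0,0,0],[0,0,0],[0,0,0],[0,0,0]], delta_pos=[[0,0,0],[0,0,0],[0,0,0],[0,0,0],[0,0,0],[0,0,0]], grip=[18,18,18,18,18,18])

```text
clock: 19.03
position: [0.596, -0.0617, 0.138]
tcp_rot: [0.708, 0.707, -0.004, 0.004]
ft_force: [0.6, -15.1, -1.8]
gripper_width: 0.227
```

```bash
python3 go.py
```

```text
t 19.03 p [596.01 -61.69 138.  ] r 49.7 a -0.054 F [  0.56 -15.08  -1.82] drag 15.0 rad 1.4 w 21.3 q [-0.19  0.23  1.38 -0.01  1.53 -0.19] zdir [ 0.   -0.01 -1.  ] ydir [ 1. -0.  0.]
```

step_arm(dr=[[0,0,0],[0,0,0],[0,0,0]], delta_pos=[[1,0,0],[1,0,0],[0,0,0]], grip=[18,18,18])

```text
clock: 19.28
position: [0.596, -0.061, 0.138]
tcp_rot: [0.708, 0.706, -0.005, 0.005]
ft_force: [0.1, -18.4, -2.0]
gripper_width: 0.224
```

```bash
python3 go.py
```

```text
t 19.28 p [596.03 -60.99 138.01] r 49.7 a -0.040 F [  0.08 -18.37  -2.01] drag 18.4 rad 0.8 w 21.1 q [-0.19  0.23  1.38 -0.01  1.53 -0.19] zdir [ 0.   -0.02 -1.  ] ydir [ 1. -0.  0.]
```

step_arm(dr=[[0,0,0],[0,0,0],[0,0,0]], delta_pos=[[1,0,0],[1,0,0],[0,0,0]], grip=[18,18,18])

```text
clock: 19.53
position: [0.5961, -0.0601, 0.138]
tcp_rot: [0.708, 0.706, -0.006, 0.006]
ft_force: [0.3, -20.1, -1.8]
gripper_width: 0.223
```

```bash
python3 go.py
```

```text
t 19.53 p [596.09 -60.14 138.05] r 49.7 a -0.023 F [  0.28 -20.11  -1.81] drag 20.1 rad 0.7 w 21.0 q [-0.19  0.23  1.39 -0.02  1.53 -0.18] zdir [ 0.   -0.02 -1.  ] ydir [ 1. -0.  0.]
```

step_arm(dr=[[0,0,0],[0,0,0],[0,0,0]], delta_pos=[[1,0,0],[1,0,0],[0,0,0]], grip=[18,18,18])

```text
clock: 19.78
position: [0.5961, -0.0592, 0.138]
tcp_rot: [0.708, 0.706, -0.007, 0.007]
ft_force: [0.7, -23.0, -2.4]
gripper_width: 0.223
```

```bash
python3 go.py
```

```text
t 19.78 p [596.11 -59.18 138.01] r 49.7 a -0.004 F [  0.69 -22.99  -2.38] drag 23.0 rad 0.8 w 21.0 q [-0.18  0.23  1.39 -0.02  1.53 -0.18] zdir [ 0.   -0.02 -1.  ] ydir [ 1. -0.  0.]
```

```bash
python3 - <<'E'
from fit import *
for n,b,k in (('side',(170,230,290,370),9),('top',(150,240,300,400),7)):
    s=robot.snapshot(n); overlay(s,[],'j_'+n+'.png',b,k)
def cmp(a,b,boxes):
    A=cv2.imread(a,0).astype(np.float32);B=cv2.imread(b,0).astype(np.float32)
    for (r0,r1,c0,c1) in boxes:
        T=A[r0:r1,c0:c1]; S=B[r0-20:r1+20,c0-20:c1+20]
        m=cv2.matchTemplate(S,T,cv2.TM_CCOEFF_NORMED); _,v,_,p=cv2.minMaxLoc(m); print(a,b,(r0,c0),'dx',p[0]-20,'dy',p[1]-20,round(v,2))
cmp('pics/i_top.png','pics/j_top.png',[(410,475,325,402),(265,325,245,305),(490,550,220,290)])
cmp('pics/i_side.png','pics/j_side.png',[(340,390,295,375),(310,350,220,290),(335,390,410,480),(265,300,265,325),(120,170,95,170),(170,300,480,570)])
E
python3 go.py
```

```text
pics/i_top.png pics/j_top.png (410, 325) dx -3 dy -2 0.93
pics/i_top.png pics/j_top.png (265, 245) dx 6 dy -7 0.91
pics/i_top.png pics/j_top.png (490, 220) dx 2 dy -6 0.89
pics/i_side.png pics/j_side.png (340, 295) dx -8 dy -1 0.98
pics/i_side.png pics/j_side.png (310, 220) dx 1 dy -2 0.94
pics/i_side.png pics/j_side.png (335, 410) dx -8 dy 3 0.93
pics/i_side.png pics/j_side.png (265, 265) dx 7 dy 0 0.8
pics/i_side.png pics/j_side.png (120, 95) dx 0 dy 1 0.99
pics/i_side.png pics/j_side.png (170, 480) dx 2 dy 4 0.92
t 19.88 p [596.11 -59.09 138.05] r 49.7 a -0.002 F [  1.45 -23.14  -1.92] drag 23.1 rad 1.5 w 21.1 q [-0.18  0.23  1.39 -0.02  1.53 -0.18] zdir [ 0.   -0.02 -1.  ] ydir [ 1. -0.  0.]
```

View pics/j_side.png

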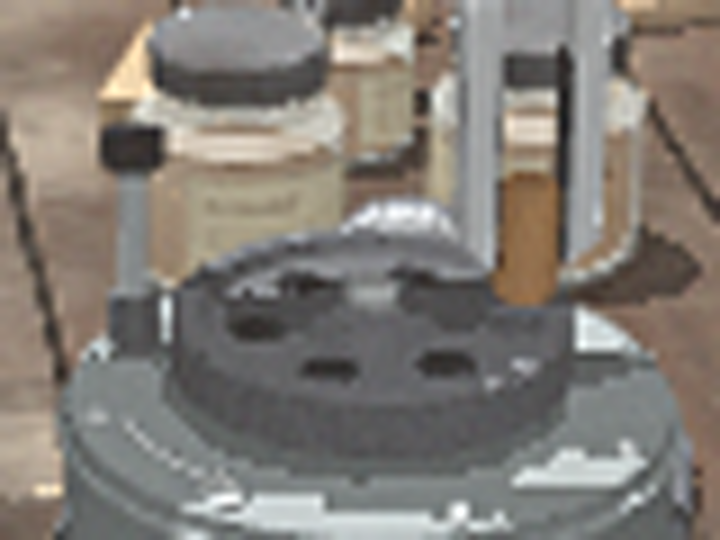

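step_arm(dr=[[0,0,0],[0,0,0],[0,0,0]], delta_pos=[[1,0,0],[1,0,0],[0,0,0]], grip=[18,18,18])

```text
clock: 20.13
position: [0.5961, -0.0585, 0.138]
tcp_rot: [0.708, 0.706, -0.007, 0.008]
ft_force: [0.5, -24.7, -2.2]
gripper_width: 0.22
```

```bash
python3 go.py
```

```text
t 20.13 p [596.1  -58.49 138.02] r 49.7 a 0.010 F [  0.55 -24.72  -2.19] drag 24.7 rad 0.3 w 20.7 q [-0.18  0.22  1.39 -0.02  1.53 -0.18] zdir [ 0.   -0.02 -1.  ] ydir [ 1. -0.  0.]
```

step_arm(dr=[[0,0,0],[0,0,0],[0,0,0]], delta_pos=[[1,-0.1,0],[1,-0.1,0],[0,0,0]], grip=[18,18,18])

```text
clock: 20.38
position: [0.5961, -0.0573, 0.138]
tcp_rot: [0.709, 0.705, -0.008, 0.008]
ft_force: [1.3, -27.5, -3.7]
gripper_width: 0.224
```

```bash
python3 go.py
```

```text
t 20.38 p [596.11 -57.28 138.05] r 49.7 a 0.035 F [  1.34 -27.49  -3.75] drag 27.5 rad 0.4 w 21.0 q [-0.18  0.22  1.39 -0.02  1.53 -0.17] zdir [ 0.   -0.02 -1.  ] ydir [ 1. -0.  0.]
```

step_arm(dr=[[0,0,0],[0,0,0],[0,0,0]], delta_pos=[[1,-0.1,0],[1,-0.1,0],[0,0,0]], grip=[18,18,18])

```text
clock: 20.63
position: [0.5961, -0.056, 0.138]
tcp_rot: [0.709, 0.705, -0.008, 0.009]
ft_force: [0.7, -28.1, -3.5]
gripper_width: 0.222
```

```bash
python3 go.py
```

```text
t 20.63 p [596.06 -55.96 138.05] r 49.8 a 0.061 F [  0.68 -28.05  -3.47] drag 28.0 rad -1.0 w 20.9 q [-0.18  0.22  1.39 -0.02  1.52 -0.17] zdir [ 0.   -0.02 -1.  ] ydir [ 1. -0.  0.]
```

step_arm(dr=[[0,0,0],[0,0,0],[0,0,0]], delta_pos=[[1,-0.1,0],[0,0,0],[0,0,0]], grip=[18,18,18])

```text
clock: 20.88
position: [0.596, -0.0546, 0.138]
tcp_rot: [0.709, 0.705, -0.008, 0.009]
ft_force: [2.6, -27.2, -2.8]
gripper_width: 0.226
```

```bash
python3 go.py
```

```text
t 20.88 p [595.97 -54.64 138.02] r 49.8 a 0.088 F [  2.63 -27.16  -2.83] drag 27.3 rad 0.2 w 21.2 q [-0.17  0.22  1.39 -0.02  1.52 -0.17] zdir [ 0.   -0.02 -1.  ] ydir [ 1. -0.  0.]
```

step_arm(dr=[[0,0,0]], delta_pos=[[0,0,0]], grip=[18])

```text
clock: 20.97
position: [0.596, -0.0545, 0.138]
tcp_rot: [0.709, 0.705, -0.008, 0.009]
ft_force: [1.8, -27.4, -2.8]
gripper_width: 0.225
```

```bash
python3 go.py
```

```text
t 20.97 p [595.96 -54.52 138.03] r 49.8 a 0.090 F [  1.81 -27.39  -2.76] drag 27.4 rad -0.7 w 21.2 q [-0.17  0.22  1.39 -0.02  1.53 -0.17] zdir [ 0.   -0.02 -1.  ] ydir [ 1. -0.  0.]
```

step_arm(dr=[[0,0,0]], delta_pos=[[0.5,0,0]], grip=[18])

```text
clock: 21.05
position: [0.596, -0.0544, 0.138]
tcp_rot: [0.709, 0.705, -0.008, 0.009]
ft_force: [2.1, -28.9, -3.8]
gripper_width: 0.222
```

```bash
python3 go.py
```

```text
t 21.05 p [595.97 -54.36 138.02] r 49.8 a 0.093 F [  2.15 -28.95  -3.79] drag 29.0 rad -0.6 w 20.9 q [-0.17  0.22  1.39 -0.02  1.52 -0.17] zdir [ 0.   -0.02 -1.  ] ydir [ 1. -0.  0.]
```

step_arm(dr=[[0,0,0]], delta_pos=[[0.5,0,0]], grip=[18])

```text
clock: 21.13
position: [0.596, -0.0542, 0.138]
tcp_rot: [0.709, 0.705, -0.008, 0.009]
ft_force: [1.9, -30.5, -3.5]
gripper_width: 0.225
```

```bash
python3 go.py
```

```text
t 21.13 p [595.97 -54.24 138.03] r 49.8 a 0.096 F [  1.93 -30.52  -3.47] drag 30.6 rad -1.0 w 21.1 q [-0.17  0.22  1.39 -0.02  1.52 -0.17] zdir [ 0.   -0.02 -1.  ] ydir [ 1. -0.  0.]
```

```bash
cat > cmpw.py <<'E'
from fit import *
import sys
def cmp(a,b,boxes):
    A=cv2.imread(a,0).astype(np.float32);B=cv2.imread(b,0).astype(np.float32)
    for (r0,r1,c0,c1) in boxes:
        T=A[r0:r1,c0:c1]; S=B[r0-20:r1+20,c0-20:c1+20]
        m=cv2.matchTemplate(S,T,cv2.TM_CCOEFF_NORMED); _,v,_,p=cv2.minMaxLoc(m); print(a,b,(r0,c0),'dx',p[0]-20,'dy',p[1]-20,round(v,2))
o,n=sys.argv[1:3]
for c,b,k in (('side',(170,230,290,370),9),):
    s=robot.snapshot(c); overlay(s,[],n+'_'+c+'.png',b,k)
cmp('pics/%s_side.png'%o,'pics/%s_side.png'%n,[(340,390,295,375),(310,350,220,290),(335,390,410,480),(265,300,265,325),(120,170,95,170),(170,300,490,565)])
E
python3 cmpw.py j k; python3 go.py
```

```text
pics/j_side.png pics/k_side.png (340, 295) dx 9 dy 1 0.97
pics/j_side.png pics/k_side.png (310, 220) dx -2 dy 3 0.94
pics/j_side.png pics/k_side.png (335, 410) dx 0 dy -3 0.82
pics/j_side.png pics/k_side.png (265, 265) dx -6 dy -2 0.76
pics/j_side.png pics/k_side.png (120, 95) dx 0 dy -1 0.99
pics/j_side.png pics/k_side.png (170, 490) dx -2 dy -6 0.89
t 21.18 p [595.96 -54.24 138.04] r 49.8 a 0.096 F [  1.24 -29.38  -2.83] drag 29.4 rad -1.6 w 20.8 q [-0.17  0.22  1.39 -0.02  1.52 -0.17] zdir [ 0.   -0.02 -1.  ] ydir [ 1. -0.  0.]
```

View pics/k_side.png

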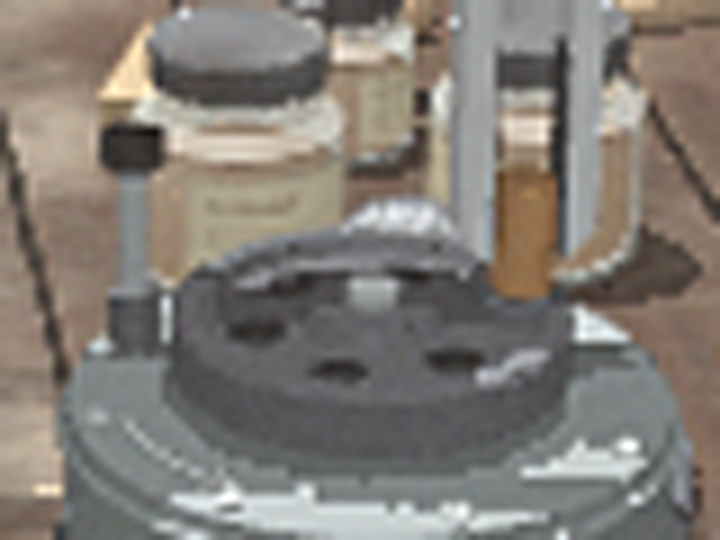

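step_arm(dr=[[0,0,0],[0,0,0]], delta_pos=[[0.5,-0.1,0],[0,0,0]], grip=[18,18])

```text
clock: 21.35
position: [0.596, -0.0541, 0.1381]
tcp_rot: [0.709, 0.705, -0.008, 0.01]
ft_force: [1.7, -29.7, -4.3]
gripper_width: 0.225
```

```bash
python3 go.py
```

```text
t 21.35 p [595.95 -54.14 138.06] r 49.8 a 0.098 F [  1.71 -29.72  -4.27] drag 29.7 rad -1.2 w 21.2 q [-0.17  0.22  1.39 -0.02  1.52 -0.17] zdir [ 0.   -0.03 -1.  ] ydir [ 1.   -0.01  0.  ]
```

step_arm(dr=[[0,0,0],[0,0,0]], delta_pos=[[0.5,-0.1,0],[0,0,0]], grip=[18,18])

```text
clock: 21.52
position: [0.5959, -0.0541, 0.1381]
tcp_rot: [0.709, 0.705, -0.009, 0.01]
ft_force: [1.7, -31.1, -3.9]
gripper_width: 0.222
```

```bash
python3 go.py
```

```text
t 21.52 p [595.93 -54.06 138.05] r 49.8 a 0.099 F [  1.73 -31.12  -3.91] drag 31.1 rad -1.4 w 20.9 q [-0.17  0.22  1.39 -0.03  1.52 -0.16] zdir [ 0.   -0.03 -1.  ] ydir [ 1.   -0.01  0.  ]
```

step_arm(dr=[[0,0,0],[0,0,0]], delta_pos=[[0.5,-0.1,0],[0,0,0]], grip=[18,18])

```text
clock: 21.68
position: [0.5959, -0.0536, 0.138]
tcp_rot: [0.709, 0.705, -0.009, 0.01]
ft_force: [2.1, -30.4, -4.4]
gripper_width: 0.222
```

```bash
python3 go.py
```

```text
t 21.68 p [595.91 -53.61 138.02] r 49.8 a 0.108 F [  2.14 -30.44  -4.39] drag 30.5 rad -1.2 w 20.9 q [-0.17  0.22  1.39 -0.03  1.52 -0.16] zdir [ 0.   -0.03 -1.  ] ydir [ 1.   -0.01  0.  ]
```

step_arm(dr=[[0,0,0],[0,0,0]], delta_pos=[[0.5,-0.1,0],[0.5,-0.1,0]], grip=[18,18])

```text
clock: 21.85
position: [0.5958, -0.0525, 0.1381]
tcp_rot: [0.709, 0.705, -0.008, 0.01]
ft_force: [2.5, -30.5, -3.5]
gripper_width: 0.228
```

```bash
python3 go.py
```

```text
t 21.85 p [595.8  -52.51 138.05] r 49.8 a 0.131 F [  2.47 -30.53  -3.54] drag 30.6 rad -1.5 w 21.5 q [-0.17  0.22  1.39 -0.03  1.52 -0.16] zdir [ 0.   -0.03 -1.  ] ydir [ 1.   -0.01  0.  ]
```

step_arm(dr=[[0,0,0],[0,0,0]], delta_pos=[[0.5,-0.1,0],[0.5,-0.1,0]], grip=[18,18])

```text
clock: 22.02
position: [0.5956, -0.0513, 0.138]
tcp_rot: [0.709, 0.705, -0.008, 0.01]
ft_force: [3.3, -29.4, -3.1]
gripper_width: 0.224
```

```bash
python3 go.py
```

```text
t 22.02 p [595.64 -51.32 138.04] r 49.8 a 0.155 F [  3.29 -29.42  -3.12] drag 29.6 rad -1.3 w 21.1 q [-0.17  0.22  1.39 -0.02  1.52 -0.16] zdir [ 0.   -0.03 -1.  ] ydir [ 1.   -0.01  0.  ]
```

step_arm(dr=[[0,0,0],[0,0,0]], delta_pos=[[0.5,-0.1,0],[0.5,-0.1,0]], grip=[18,18])

```text
clock: 22.18
position: [0.5954, -0.0498, 0.1381]
tcp_rot: [0.709, 0.705, -0.008, 0.009]
ft_force: [2.5, -29.0, -4.4]
gripper_width: 0.223
```

```bash
python3 go.py
```

```text
t 22.18 p [595.42 -49.78 138.05] r 49.9 a 0.186 F [  2.5  -29.03  -4.4 ] drag 29.0 rad -2.9 w 21.0 q [-0.17  0.22  1.39 -0.02  1.52 -0.16] zdir [ 0.   -0.02 -1.  ] ydir [ 1.   -0.01  0.  ]
```

step_arm(dr=[[0,0,0],[0,0,0]], delta_pos=[[0.5,-0.1,0],[0.5,-0.1,0]], grip=[18,18])

```text
clock: 22.35
position: [0.5951, -0.0479, 0.138]
tcp_rot: [0.709, 0.705, -0.007, 0.009]
ft_force: [1.9, -26.9, -2.8]
gripper_width: 0.226
```

```bash
python3 go.py
```

```text
t 22.35 p [595.08 -47.93 138.03] r 49.9 a 0.224 F [  1.94 -26.86  -2.78] drag 26.6 rad -4.1 w 21.2 q [-0.16  0.22  1.39 -0.02  1.52 -0.16] zdir [ 0.   -0.02 -1.  ] ydir [ 1. -0.  0.]
```

step_arm(dr=[[0,0,0],[0,0,0]], delta_pos=[[0.5,-0.1,0],[0,0,0]], grip=[18,18])

```text
clock: 22.52
position: [0.5945, -0.0454, 0.138]
tcp_rot: [0.708, 0.706, -0.006, 0.007]
ft_force: [0.1, -21.1, -1.4]
gripper_width: 0.225
```

```bash
python3 cmpw.py k l; python3 go.py
```

```text
pics/k_side.png pics/l_side.png (340, 295) dx 20 dy 2 0.94
pics/k_side.png pics/l_side.png (310, 220) dx 7 dy 12 0.91
pics/k_side.png pics/l_side.png (335, 410) dx 10 dy -7 0.88
pics/k_side.png pics/l_side.png (265, 265) dx -1 dy -1 0.89
pics/k_side.png pics/l_side.png (120, 95) dx 0 dy 0 1.0
pics/k_side.png pics/l_side.png (170, 490) dx -11 dy -11 0.88
t 22.57 p [594.41 -45.03 138.02] r 50.0 a 0.283 F [ -0.51 -20.37  -0.95] drag 19.4 rad -6.2 w 21.2 q [-0.16  0.22  1.39 -0.02  1.53 -0.16] zdir [ 0.   -0.02 -1.  ] ydir [ 1. -0.  0.]
```

View pics/l_side.png

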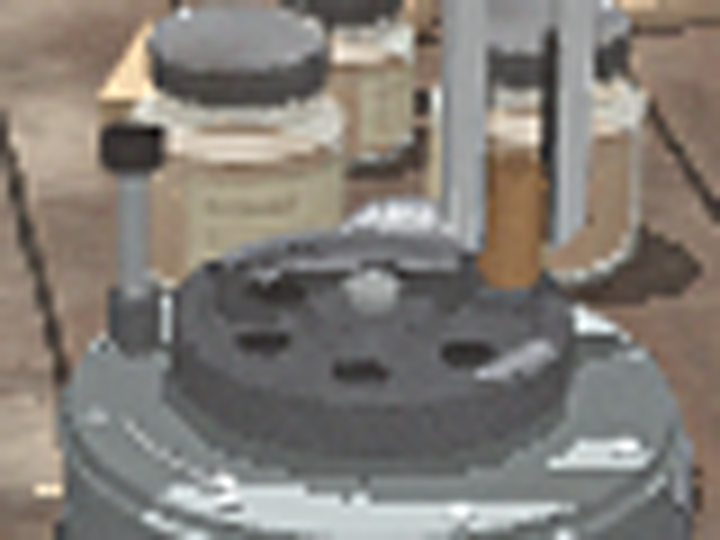

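step_arm(dr=[[0,0,0]], delta_pos=[[0,0,0]], grip=[18])

```text
clock: 22.65
position: [0.5943, -0.0446, 0.138]
tcp_rot: [0.708, 0.706, -0.006, 0.006]
ft_force: [-0.4, -21.3, -1.3]
gripper_width: 0.226
```

```bash
python3 go.py
```

```text
t 22.65 p [594.31 -44.65 138.  ] r 50.0 a 0.291 F [ -0.4  -21.29  -1.26] drag 20.3 rad -6.5 w 21.2 q [-0.16  0.22  1.39 -0.02  1.53 -0.16] zdir [ 0.   -0.02 -1.  ] ydir [ 1. -0.  0.]
```

step_arm(dr=[[0,0,0]], delta_pos=[[0,0,0]], grip=[18])

```text
clock: 22.73
position: [0.5943, -0.0445, 0.138]
tcp_rot: [0.708, 0.706, -0.006, 0.006]
ft_force: [-0.3, -20.8, -1.3]
gripper_width: 0.224
```

```bash
python3 go.py
```

```text
t 22.73 p [594.28 -44.5  138.  ] r 50.0 a 0.294 F [ -0.27 -20.84  -1.28] drag 19.9 rad -6.3 w 21.1 q [-0.16  0.22  1.39 -0.02  1.53 -0.16] zdir [-0.   -0.02 -1.  ] ydir [ 1. -0.  0.]
```

step_arm(dr=[[0,0,0],[0,0,0]], delta_pos=[[0.5,-0.6,0],[0.5,-0.6,0]], grip=[18,18])

```text
clock: 22.9
position: [0.5933, -0.0418, 0.138]
tcp_rot: [0.708, 0.706, -0.005, 0.005]
ft_force: [1.4, -14.2, -2.2]
gripper_width: 0.224
```

```bash
python3 go.py
```

```text
t 22.90 p [593.3  -41.84 137.97] r 49.9 a 0.351 F [  1.42 -14.17  -2.17] drag 13.8 rad -3.5 w 21.0 q [-0.16  0.22  1.4  -0.01  1.53 -0.16] zdir [ 0.   -0.01 -1.  ] ydir [ 1. -0.  0.]
```

step_arm(dr=[[0,0,0],[0,0,0]], delta_pos=[[0.5,-0.4,0],[0.5,-0.4,0]], grip=[18,18])

```text
clock: 23.07
position: [0.592, -0.0384, 0.138]
tcp_rot: [0.707, 0.707, -0.004, 0.003]
ft_force: [-1.6, -10.5, -0.0]
gripper_width: 0.223
```

```bash
python3 go.py
```

```text
t 23.07 p [591.96 -38.37 137.98] r 50.0 a 0.425 F [ -1.56 -10.52  -0.03] drag 8.9 rad -5.8 w 21.0 q [-0.16  0.21  1.4  -0.01  1.53 -0.15] zdir [-0.   -0.01 -1.  ] ydir [ 1. -0. -0.]
```

step_arm(dr=[[0,0,0]], delta_pos=[[0,0,0]], grip=[18])

```text
clock: 23.15
position: [0.5916, -0.0374, 0.138]
tcp_rot: [0.707, 0.707, -0.003, 0.002]
ft_force: [-2.3, -9.1, -0.0]
gripper_width: 0.226
```

```bash
python3 go.py
```

```text
t 23.15 p [591.56 -37.4  137.98] r 50.1 a 0.446 F [-2.34 -9.12 -0.05] drag 7.2 rad -6.0 w 21.3 q [-0.15  0.21  1.4  -0.01  1.53 -0.15] zdir [-0.   -0.01 -1.  ] ydir [ 1. -0. -0.]
```

step_arm(dr=[[0,0,0],[0,0,0]], delta_pos=[[0,-1.5,0],[0,0,0]], grip=[18,18])

```text
clock: 23.32
position: [0.5907, -0.036, 0.138]
tcp_rot: [0.707, 0.707, -0.002, 0.002]
ft_force: [1.4, -7.1, -0.5]
gripper_width: 0.224
```

```bash
python3 go.py
```

```text
t 23.32 p [590.72 -36.   137.97] r 49.9 a 0.479 F [ 1.45 -7.1  -0.5 ] drag 7.0 rad -2.0 w 21.1 q [-0.15  0.21  1.4  -0.01  1.53 -0.15] zdir [ 0.   -0.01 -1.  ] ydir [1. 0. 0.]
```

step_arm(dr=[[0,0,0],[0,0,0]], delta_pos=[[0.9,-0.6,0],[0.9,-0.6,0]], grip=[18,18])

```text
clock: 23.48
position: [0.5897, -0.0342, 0.138]
tcp_rot: [0.707, 0.707, -0.002, 0.002]
ft_force: [0.3, -7.3, -1.0]
gripper_width: 0.222
```

```bash
python3 go.py
```

```text
t 23.48 p [589.75 -34.17 138.01] r 50.0 a 0.520 F [ 0.31 -7.31 -1.02] drag 6.5 rad -3.4 w 20.9 q [-0.15  0.21  1.41 -0.01  1.53 -0.15] zdir [ 0.   -0.01 -1.  ] ydir [1. 0. 0.]
```

step_arm(dr=[[0,0,0],[0,0,0]], delta_pos=[[0.9,-0.6,0],[0.9,-0.6,0]], grip=[18,18])

```text
clock: 23.65
position: [0.5888, -0.0325, 0.138]
tcp_rot: [0.707, 0.707, -0.002, 0.003]
ft_force: [1.6, -6.9, -0.8]
gripper_width: 0.225
```

```bash
python3 arc.py .57 .04 12
```

```text
t 23.65 p [588.75 -32.47 138.02] r 50.0 a 0.560 F [ 1.63 -6.89 -0.8 ] drag 6.7 rad -2.3 w 21.2 q [-0.15  0.21  1.41 -0.01  1.52 -0.15] zdir [ 0.   -0.01 -1.  ] ydir [1. 0. 0.]
M [-1.47 -0.17 -0.01]
cmd xy end [571.28 -15.63] a_end 1.0499999999999998
[[1.7, -1.1, 0], [1.6, -1.2, 0], [1.6, -1.2, 0], [1.5, -1.3, 0], [1.5, -1.4, 0], [1.4, -1.4, 0], [1.3, -1.5, 0], [1.3, -1.5, 0], [1.2, -1.6, 0], [1.2, -1.6, 0], [1.1, -1.7, 0], [1.0, -1.7, 0]]
```

step_arm(dr=[[0,0,0],[0,0,0],[0,0,0]], delta_pos=[[1.7,-1.3,0],[1.6,-1.3,0],[1.6,-1.3,0]], grip=[18,18,18])

```text
clock: 23.9
position: [0.5852, -0.0275, 0.138]
tcp_rot: [0.707, 0.707, -0.001, 0.003]
ft_force: [1.9, -8.4, -1.5]
gripper_width: 0.223
```

```bash
python3 go.py
```

```text
t 23.90 p [585.23 -27.51 138.01] r 50.0 a 0.681 F [ 1.9  -8.37 -1.53] drag 7.7 rad -3.8 w 21.0 q [-0.14  0.2   1.42 -0.01  1.52 -0.14] zdir [ 0.   -0.01 -1.  ] ydir [1. 0. 0.]
```

step_arm(dr=[[0,0,0],[0,0,0],[0,0,0]], delta_pos=[[1.5,-1.3,0],[1.5,-1.4,0],[1.4,-1.4,0]], grip=[18,18,18])

```text
clock: 24.15
position: [0.5813, -0.0231, 0.138]
tcp_rot: [0.707, 0.707, -0.001, 0.003]
ft_force: [2.6, -6.9, -2.2]
gripper_width: 0.225
```

```bash
python3 arc.py .81 .04 12
```

```text
t 24.15 p [581.3  -23.11 138.03] r 50.1 a 0.799 F [ 2.64 -6.86 -2.15] drag 6.7 rad -3.1 w 21.2 q [-0.13  0.19  1.43 -0.01  1.52 -0.13] zdir [ 0.   -0.01 -1.  ] ydir [1. 0. 0.]
M [-1.41 -0.45 -0.04]
cmd xy end [560.26 -10.96] a_end 1.29
[[1.3, -1.5, 0], [1.3, -1.5, 0], [1.2, -1.6, 0], [1.2, -1.6, 0], [1.1, -1.7, 0], [1.0, -1.7, 0], [1.0, -1.8, 0], [0.9, -1.8, 0], [0.8, -1.8, 0], [0.7, -1.9, 0], [0.7, -1.9, 0], [0.6, -1.9, 0]]
```

step_arm(dr=[[0,0,0],[0,0,0],[0,0,0]], delta_pos=[[1.3,-1.6,0],[1.2,-1.6,0],[1.2,-1.7,0]], grip=[18,18,18])

```text
clock: 24.4
position: [0.5768, -0.0192, 0.138]
tcp_rot: [0.707, 0.707, -0.001, 0.003]
ft_force: [3.7, -6.8, -3.0]
gripper_width: 0.224
```

```bash
python3 go.py
```

```text
t 24.40 p [576.76 -19.18 138.04] r 50.1 a 0.919 F [ 3.69 -6.82 -2.97] drag 7.1 rad -3.2 w 21.1 q [-0.13  0.18  1.44 -0.    1.52 -0.13] zdir [ 0.   -0.01 -1.  ] ydir [1. 0. 0.]
```

step_arm(dr=[[0,0,0],[0,0,0],[0,0,0]], delta_pos=[[1.1,-1.7,0],[1.0,-1.8,0],[0.9,-1.8,0]], grip=[18,18,18])

```text
clock: 24.65
position: [0.5718, -0.0158, 0.138]
tcp_rot: [0.707, 0.708, -0.0, 0.003]
ft_force: [4.4, -6.1, -2.6]
gripper_width: 0.224
```

```bash
python3 arc.py 1.1 .04 12
```

```text
t 24.65 p [571.83 -15.84 138.03] r 50.1 a 1.038 F [ 4.36 -6.06 -2.62] drag 6.8 rad -3.0 w 21.1 q [-0.12  0.16  1.46 -0.    1.52 -0.13] zdir [ 0. -0. -1.] ydir [1. 0. 0.]
M [-1.19 -0.82 -0.01]
cmd xy end [545.94  -9.  ] a_end 1.58
[[0.9, -1.8, 0], [0.8, -1.8, 0], [0.7, -1.9, 0], [0.6, -1.9, 0], [0.6, -1.9, 0], [0.5, -1.9, 0], [0.4, -2.0, 0], [0.3, -2.0, 0], [0.3, -2.0, 0], [0.2, -2.0, 0], [0.1, -2.0, 0], [0.0, -2.0, 0]]
```

step_arm(dr=[[0,0,0],[0,0,0],[0,0,0]], delta_pos=[[0.9,-1.8,0],[0.8,-1.8,0],[0.7,-1.9,0]], grip=[18,18,18])

```text
clock: 24.9
position: [0.5666, -0.0131, 0.138]
tcp_rot: [0.707, 0.708, 0.0, 0.003]
ft_force: [5.6, -5.5, -3.6]
gripper_width: 0.224
```

```bash
python3 go.py
```

```text
t 24.90 p [566.55 -13.11 138.02] r 50.1 a 1.157 F [ 5.58 -5.46 -3.64] drag 7.3 rad -2.8 w 21.1 q [-0.12  0.15  1.47 -0.    1.51 -0.12] zdir [ 0. -0. -1.] ydir [1. 0. 0.]
```

step_arm(dr=[[0,0,0],[0,0,0]], delta_pos=[[0.6,-1.9,0],[0.6,-1.9,0]], grip=[18,18])

```text
clock: 25.07
position: [0.5629, -0.0116, 0.138]
tcp_rot: [0.707, 0.708, 0.001, 0.003]
ft_force: [6.8, -5.1, -4.1]
gripper_width: 0.225
```

```bash
python3 go.py
```

```text
t 25.07 p [562.93 -11.64 138.03] r 50.2 a 1.235 F [ 6.78 -5.08 -4.08] drag 8.1 rad -2.6 w 21.1 q [-0.12  0.14  1.48 -0.    1.51 -0.12] zdir [ 0.01 -0.   -1.  ] ydir [1.   0.   0.01]
```

step_arm(dr=[[0,0,0],[0,0,0]], delta_pos=[[0.4,-1.9,0],[0.4,-1.9,0]], grip=[18,18])

```text
clock: 25.23
position: [0.5593, -0.0105, 0.138]
tcp_rot: [0.706, 0.708, 0.001, 0.003]
ft_force: [6.7, -3.4, -3.6]
gripper_width: 0.227
```

```bash
python3 go.py
```

```text
t 25.23 p [559.26 -10.51 138.01] r 50.2 a 1.312 F [ 6.69 -3.4  -3.57] drag 7.3 rad -1.6 w 21.3 q [-0.12  0.14  1.49 -0.    1.51 -0.12] zdir [ 0.01 -0.   -1.  ] ydir [1.   0.   0.01]
```

step_arm(dr=[[0,0,0],[0,0,0]], delta_pos=[[0.3,-1.9,0],[0.2,-1.9,0]], grip=[18,18])

```text
clock: 25.4
position: [0.5556, -0.0097, 0.138]
tcp_rot: [0.706, 0.708, 0.001, 0.003]
ft_force: [6.9, -3.0, -3.1]
gripper_width: 0.224
```

```bash
python3 go.py
```

```text
t 25.40 p [555.59  -9.66 138.04] r 50.2 a 1.387 F [ 6.94 -2.97 -3.09] drag 7.4 rad -1.7 w 21.0 q [-0.12  0.13  1.5  -0.    1.51 -0.12] zdir [ 0.01 -0.   -1.  ] ydir [1.   0.   0.01]
```

step_arm(dr=[[0,0,0],[0,0,0]], delta_pos=[[0.2,-2.0,0],[0.1,-2.0,0]], grip=[18,18])

```text
clock: 25.57
position: [0.5517, -0.0091, 0.138]
tcp_rot: [0.706, 0.708, 0.002, 0.003]
ft_force: [7.2, -2.9, -4.1]
gripper_width: 0.223
```

```bash
python3 go.py
```

```text
t 25.57 p [551.68  -9.11 138.03] r 50.2 a 1.465 F [ 7.21 -2.95 -4.13] drag 7.5 rad -2.2 w 20.9 q [-0.12  0.12  1.51 -0.    1.51 -0.12] zdir [ 0.01 -0.   -1.  ] ydir [1.   0.   0.01]
```

step_arm(dr=[[0,0,0],[0,0,0]], delta_pos=[[0,-2.0,0],[-0.1,-2.0,0]], grip=[18,18])

```text
clock: 25.73
position: [0.5477, -0.0088, 0.138]
tcp_rot: [0.706, 0.708, 0.002, 0.003]
ft_force: [7.8, -2.2, -4.6]
gripper_width: 0.222
```

```bash
python3 go.py
```

```text
t 25.73 p [547.73  -8.85 138.02] r 50.2 a 1.544 F [ 7.78 -2.21 -4.61] drag 7.8 rad -2.0 w 20.9 q [-0.12  0.11  1.52 -0.    1.51 -0.12] zdir [ 0.01 -0.   -1.  ] ydir [1.   0.   0.01]
```

```bash
python3 arc.py 1.62 -0.05 12; python3 arc.py 1.02 -0.05 12|tail -1;python3 arc.py .42 -0.05 12|tail -1
```

```text
t 25.73 p [547.73  -8.85 138.02] r 50.2 a 1.544 F [ 7.78 -2.21 -4.61] drag 7.8 rad -2.0 w 20.9 q [-0.12  0.11  1.52 -0.    1.51 -0.12] zdir [ 0.01 -0.   -1.  ] ydir [1.   0.   0.01]
M [-0.36 -1.24  0.02]
cmd xy end [572.57 -16.39] a_end 1.02
[[0.1, 2.5, 0], [-0.1, 2.5, 0], [-0.2, 2.5, 0], [-0.3, 2.5, 0], [-0.4, 2.5, 0], [-0.6, 2.4, 0], [-0.7, 2.4, 0], [-0.8, 2.4, 0], [-0.9, 2.3, 0], [-1.0, 2.3, 0], [-1.1, 2.2, 0], [-1.3, 2.2, 0]]
[[-1.4, 2.1, 0], [-1.5, 2.0, 0], [-1.6, 2.0, 0], [-1.7, 1.9, 0], [-1.8, 1.8, 0], [-1.8, 1.7, 0], [-1.9, 1.6, 0], [-2.0, 1.5, 0], [-2.1, 1.4, 0], [-2.1, 1.3, 0], [-2.2, 1.2, 0], [-2.3, 1.1, 0]]
[[-2.3, 1.0, 0], [-2.4, 0.8, 0], [-2.4, 0.7, 0], [-2.4, 0.6, 0], [-2.5, 0.5, 0], [-2.5, 0.4, 0], [-2.5, 0.2, 0], [-2.5, 0.1, 0], [-2.5, -0.0, 0], [-2.5, -0.1, 0], [-2.5, -0.3, 0], [-2.5, -0.4, 0]]
```

step_arm(dr=[[0,0,0],[0,0,0],[0,0,0],[0,0,0],[0,0,0],[0,0,0]], delta_pos=[[0.1,2.5,0],[-0.1,2.5,0],[-0.2,2.5,0],[-0.3,2.5,0],[-0.4,2.5,0],[-0.6,2.4,0]], grip=[18,18,18,18,18,18])

```text
clock: 26.23
position: [0.5573, -0.01, 0.1379]
tcp_rot: [0.706, 0.708, -0.003, -0.002]
ft_force: [-8.1, -2.2, 4.2]
gripper_width: 0.224
```

```bash
python3 go.py
```

```text
t 26.23 p [557.29  -9.99 137.94] r 50.2 a 1.352 F [-8.09 -2.15  4.19] drag -7.4 rad -3.9 w 21.1 q [-0.12  0.14  1.48 -0.    1.52 -0.12] zdir [-0.01 -0.   -1.  ] ydir [ 1.    0.   -0.01]
```

step_arm(dr=[[0,0,0],[0,0,0],[0,0,0],[0,0,0],[0,0,0],[0,0,0]], delta_pos=[[-0.7,2.4,0],[-0.8,2.4,0],[-0.9,2.3,0],[-1.0,2.3,0],[-1.1,2.2,0],[-1.3,2.2,0]], grip=[18,18,18,18,18,18])

```text
clock: 26.73
position: [0.5708, -0.0151, 0.1379]
tcp_rot: [0.706, 0.708, -0.003, -0.003]
ft_force: [-9.4, 0.1, 3.7]
gripper_width: 0.223
```

```bash
python3 go.py
```

```text
t 26.73 p [570.76 -15.13 137.94] r 50.2 a 1.064 F [-9.39  0.08  3.7 ] drag -8.2 rad -4.5 w 20.9 q [-0.13  0.17  1.45 -0.    1.53 -0.13] zdir [-0.01  0.   -1.  ] ydir [ 1.    0.   -0.01]
```

step_arm(dr=[[0,0,0],[0,0,0],[0,0,0],[0,0,0],[0,0,0],[0,0,0]], delta_pos=[[-1.4,2.1,0],[-1.5,2.0,0],[-1.6,2.0,0],[-1.7,1.9,0],[-1.8,1.8,0],[-1.8,1.7,0]], grip=[18,18,18,18,18,18])

```text
clock: 27.23
position: [0.5822, -0.024, 0.138]
tcp_rot: [0.706, 0.708, -0.002, -0.004]
ft_force: [-9.1, 1.9, 5.3]
gripper_width: 0.224
```

```bash
python3 go.py
```

```text
t 27.23 p [582.19 -23.97 137.95] r 50.1 a 0.775 F [-9.14  1.94  5.27] drag -7.8 rad -5.2 w 21.1 q [-0.14  0.2   1.42  0.    1.53 -0.14] zdir [-0.01  0.   -1.  ] ydir [ 1.    0.   -0.01]
```

step_arm(dr=[[0,0,0],[0,0,0],[0,0,0]], delta_pos=[[-1.9,1.6,0],[-2.0,1.5,0],[-2.1,1.4,0]], grip=[18,18,18])

```text
clock: 27.48
position: [0.5868, -0.0294, 0.1379]
tcp_rot: [0.706, 0.708, -0.002, -0.004]
ft_force: [-8.7, 2.4, 5.2]
gripper_width: 0.226
```

```bash
python3 go.py
```

```text
t 27.48 p [586.75 -29.4  137.92] r 50.0 a 0.633 F [-8.66  2.42  5.17] drag -7.1 rad -5.5 w 21.3 q [-0.15  0.21  1.41  0.    1.54 -0.15] zdir [-0.01  0.   -1.  ] ydir [ 1.    0.   -0.01]
```

step_arm(dr=[[0,0,0],[0,0,0],[0,0,0]], delta_pos=[[-2.1,1.3,0],[-2.2,1.2,0],[-2.3,1.1,0]], grip=[18,18,18])

```text
clock: 27.73
position: [0.5899, -0.0344, 0.1379]
tcp_rot: [0.706, 0.709, -0.001, -0.006]
ft_force: [-11.6, 8.8, 6.1]
gripper_width: 0.231
```

```bash
python3 go.py
```

```text
t 27.73 p [589.9  -34.37 137.89] r 50.0 a 0.515 F [-11.58   8.81   6.13] drag -13.4 rad -5.7 w 21.7 q [-0.16  0.22  1.4   0.01  1.54 -0.16] zdir [-0.01  0.01 -1.  ] ydir [ 1.    0.   -0.01]
```

step_arm(dr=[[0,0,0],[0,0,0]], delta_pos=[[-2.3,1.0,0],[-2.4,0.8,0]], grip=[18,18])

```text
clock: 27.9
position: [0.5906, -0.0356, 0.1379]
tcp_rot: [0.705, 0.709, 0.001, -0.009]
ft_force: [-13.6, 15.5, 8.6]
gripper_width: 0.227
```

```bash
python3 go.py
```

```text
t 27.90 p [590.55 -35.63 137.91] r 50.0 a 0.487 F [-13.56  15.49   8.65] drag -20.0 rad -4.7 w 21.3 q [-0.16  0.22  1.39  0.01  1.54 -0.17] zdir [-0.01  0.01 -1.  ] ydir [ 1.    0.01 -0.01]
```

step_arm(dr=[[0,0,0],[0,0,0]], delta_pos=[[-2.4,0.7,0],[-2.4,0.6,0]], grip=[18,18])

```text
clock: 28.07
position: [0.5914, -0.0375, 0.1379]
tcp_rot: [0.704, 0.71, 0.002, -0.012]
ft_force: [-13.6, 21.8, 9.3]
gripper_width: 0.223
```

```bash
python3 go.py
```

```text
t 28.07 p [591.43 -37.52 137.87] r 49.9 a 0.445 F [-13.58  21.81   9.26] drag -25.5 rad -2.9 w 21.0 q [-0.17  0.22  1.39  0.02  1.55 -0.18] zdir [-0.01  0.02 -1.  ] ydir [ 1.    0.01 -0.01]
```

```bash
python3 - <<'E'
from fit import *
for n,b,k in (('side',(90,240,260,420),4.5),('top',(110,260,270,430),4.5)):
    s=robot.snapshot(n); overlay(s,[],'n_'+n+'.png',b,k)
E
python3 go.py
```

```text
t 28.17 p [591.69 -38.01 137.87] r 49.9 a 0.434 F [-13.24  17.28   8.76] drag -21.2 rad -4.7 w 21.0 q [-0.17  0.22  1.39  0.02  1.55 -0.18] zdir [-0.01  0.02 -1.  ] ydir [ 1.    0.01 -0.01]
```

View pics/n_side.png

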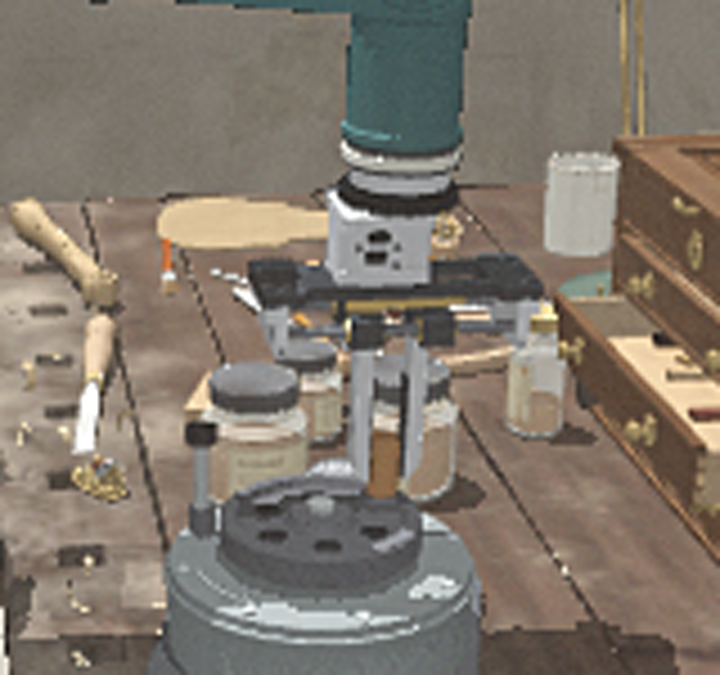

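View pics/n_top.png

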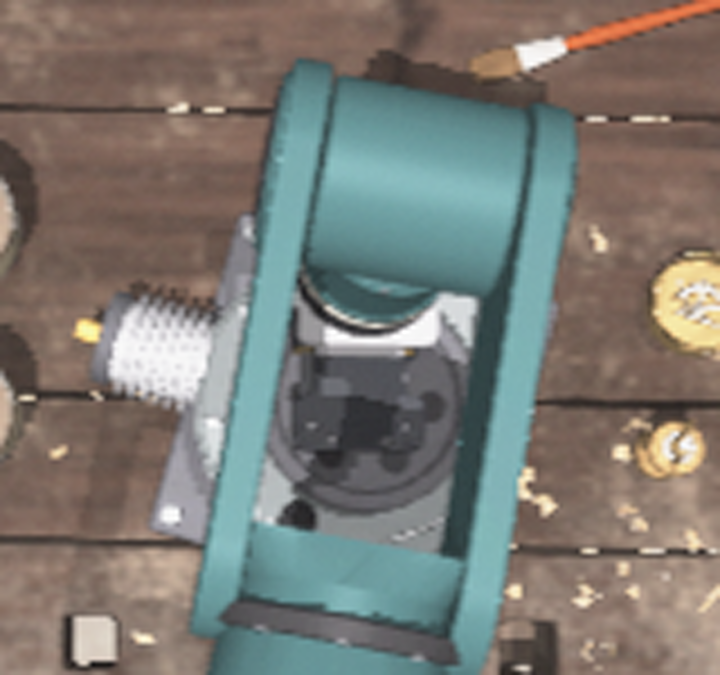

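step_arm(dr=[[0,0,0],[0,0,0]], delta_pos=[[-0.5,0,0],[-0.5,0,0]], grip=[18,18])

```text
clock: 28.33
position: [0.5918, -0.0384, 0.1379]
tcp_rot: [0.704, 0.71, 0.002, -0.011]
ft_force: [-13.5, 19.7, 8.3]
gripper_width: 0.224
```

```bash
python3 go.py
```

```text
t 28.33 p [591.8  -38.35 137.87] r 49.9 a 0.427 F [-13.54  19.69   8.34] drag -23.5 rad -4.2 w 21.1 q [-0.17  0.22  1.39  0.02  1.55 -0.18] zdir [-0.01  0.02 -1.  ] ydir [ 1.    0.01 -0.01]
```

step_arm(dr=[[0,0,0],[0,0,0]], delta_pos=[[-1,-0.5,0],[-1,-0.5,0]], grip=[18,18])

```text
clock: 28.5
position: [0.5918, -0.0387, 0.1379]
tcp_rot: [0.704, 0.71, 0.004, -0.011]
ft_force: [-9.4, 24.8, 6.4]
gripper_width: 0.223
```

```bash
python3 go.py
```

```text
t 28.50 p [591.75 -38.68 137.89] r 49.7 a 0.421 F [-9.44 24.77  6.44] drag -26.5 rad 1.5 w 20.9 q [-0.17  0.22  1.39  0.02  1.54 -0.18] zdir [-0.01  0.02 -1.  ] ydir [ 1.    0.01 -0.01]
```

step_arm(dr=[[0,0,0],[0,0,0]], delta_pos=[[-0.8,0.2,0],[-0.8,0.2,0]], grip=[18,18])

```text
clock: 28.67
position: [0.5919, -0.0389, 0.1379]
tcp_rot: [0.704, 0.711, 0.005, -0.013]
ft_force: [-11.5, 27.4, 7.9]
gripper_width: 0.225
```

```bash
python3 go.py
```

```text
t 28.67 p [591.88 -38.89 137.89] r 49.7 a 0.416 F [-11.55  27.41   7.92] drag -29.7 rad 0.5 w 21.2 q [-0.17  0.22  1.39  0.02  1.54 -0.18] zdir [-0.01  0.02 -1.  ] ydir [ 1.    0.01 -0.01]
```

step_arm(dr=[[0,0,0],[0,0,0]], delta_pos=[[-0.5,0.2,0],[0,0,0]], grip=[18,18])

```text
clock: 28.83
position: [0.592, -0.0392, 0.1379]
tcp_rot: [0.703, 0.711, 0.005, -0.013]
ft_force: [-12.5, 26.3, 8.2]
gripper_width: 0.227
```

```bash
python3 go.py
```

```text
t 28.83 p [592.02 -39.22 137.86] r 49.7 a 0.409 F [-12.52  26.31   8.17] drag -29.1 rad -1.0 w 21.4 q [-0.17  0.22  1.39  0.02  1.55 -0.19] zdir [-0.01  0.02 -1.  ] ydir [ 1.    0.01 -0.01]
```

step_arm(dr=[[0,0,0],[0,0,0],[0,0,0]], delta_pos=[[-0.6,0.2,0],[-0.6,0.2,0],[0,0,0]], grip=[18,18,18])

```text
clock: 29.08
position: [0.5925, -0.0404, 0.1379]
tcp_rot: [0.703, 0.711, 0.005, -0.012]
ft_force: [-10.0, 25.5, 8.7]
gripper_width: 0.224
```

```bash
python3 go.py
```

```text
t 29.08 p [592.54 -40.4  137.87] r 49.8 a 0.383 F [-10.05  25.53   8.67] drag -27.4 rad 0.2 w 21.1 q [-0.18  0.22  1.39  0.02  1.55 -0.19] zdir [-0.01  0.02 -1.  ] ydir [ 1.    0.01 -0.01]
```

step_arm(dr=[[0,0,0],[0,0,0],[0,0,0]], delta_pos=[[-0.6,0.2,0],[-0.6,0.2,0],[0,0,0]], grip=[18,18,18])

```text
clock: 29.33
position: [0.5928, -0.0411, 0.1379]
tcp_rot: [0.703, 0.711, 0.005, -0.013]
ft_force: [-11.5, 27.7, 7.6]
gripper_width: 0.224
```

```bash
python3 go.py
```

```text
t 29.33 p [592.81 -41.06 137.89] r 49.8 a 0.369 F [-11.55  27.68   7.62] drag -30.0 rad -0.8 w 21.0 q [-0.18  0.23  1.39  0.02  1.55 -0.19] zdir [-0.01  0.03 -1.  ] ydir [ 1.    0.01 -0.01]
```

step_arm(dr=[[0,0,0],[0,0,0],[0,0,0],[0,0,0],[0,0,0],[0,0,0]], delta_pos=[[2.5,-0.8,0],[2.5,-0.9,0],[2.5,-0.9,0],[2.5,-0.9,0],[1.5,-0.5,0],[0,0,0]], grip=[18,18,18,18,18,18])

```text
clock: 29.83
position: [0.5923, -0.0398, 0.138]
tcp_rot: [0.705, 0.709, 0.001, -0.003]
ft_force: [-2.7, 6.7, 1.6]
gripper_width: 0.219
```

```bash
python3 go.py
```

```text
t 29.83 p [592.33 -39.82 137.97] r 49.8 a 0.396 F [-2.69  6.75  1.59] drag -7.3 rad 0.1 w 20.6 q [-0.17  0.22  1.4   0.01  1.53 -0.17] zdir [-0.    0.01 -1.  ] ydir [ 1.    0.01 -0.  ]
```

step_arm(dr=[[0,0,0],[0,0,0],[0,0,0],[0,0,0],[0,0,0],[0,0,0]], delta_pos=[[1.5,-0.6,0],[1,-0.4,0],[0,0,0],[0,0,0],[0,0,0],[0,0,0]], grip=[18,18,18,26,36,44])

```text
clock: 30.33
position: [0.5922, -0.0417, 0.1379]
tcp_rot: [0.706, 0.708, -0.0, 0.001]
ft_force: [-0.5, -0.2, -0.5]
gripper_width: 0.383
```

```bash
python3 go.py; python3 cmpw.py l o
python3 - <<'E'
from h import *
s=robot.snapshot('side')
r=robot.spot_point('side','pin_top'); print([(round(q['conf'],2),np.round(q['position'],1)) for q in r[:2]])
E
```

```text
t 30.33 p [592.2  -41.65 137.91] r 49.0 a 0.362 F [-0.53 -0.17 -0.54] drag -0.0 rad -0.6 w 36.0 q [-0.16  0.21  1.4  -0.    1.53 -0.17] zdir [ 0. -0. -1.] ydir [1. 0. 0.]
pics/l_side.png pics/o_side.png (340, 295) dx 18 dy 0 0.98
pics/l_side.png pics/o_side.png (310, 220) dx 7 dy 5 0.87
pics/l_side.png pics/o_side.png (335, 410) dx 9 dy -7 0.86
pics/l_side.png pics/o_side.png (265, 265) dx 0 dy 0 0.95
pics/l_side.png pics/o_side.png (120, 95) dx 0 dy 0 1.0
pics/l_side.png pics/o_side.png (170, 490) dx -20 dy -11 0.7
[(0.45, array([183.7, 305.5]))]
```

View pics/o_side.png

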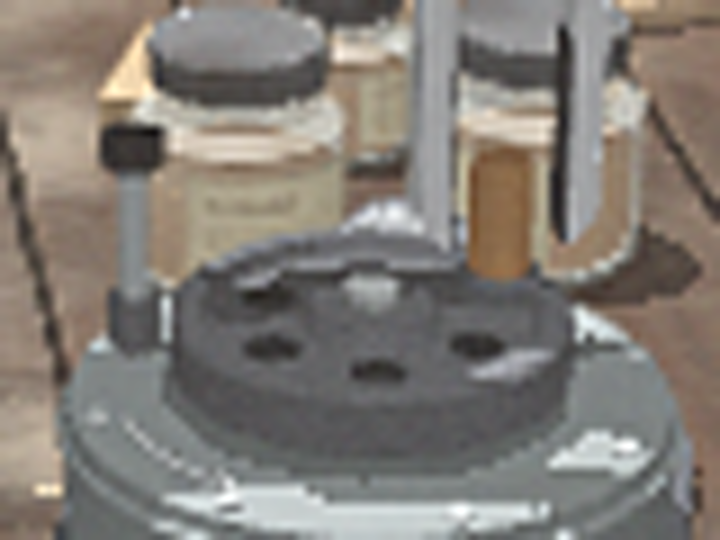

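```bash
cat > knob.py <<'E'
from fit import *
s=robot.snapshot('side'); AX=np.array([.5464,-.0590])
hsv=cv2.cvtColor(s['pixels'],cv2.COLOR_RGB2HSV); m=cv2.inRange(hsv,(5,100,80),(22,255,255))
mm=np.zeros_like(m); mm[180:214,325:360]=m[180:214,325:360]
n,lab,st,ce=cv2.connectedComponentsWithStats(mm); i=1+np.argmax(st[1:,4]); print('comp',st[i],ce[i])
best=None
for a in np.arange(-2,2.6,.01):
    c=AX+.05*np.array([np.cos(a),np.sin(a)]); bot=proj(s,np.vstack([circ(c,.011,.106),circ(c,.011,.146)]))
    # silhouette bbox : left,right,bottom,top
    b=np.array([bot[:,0].min(),bot[:,0].max(),bot[:,1].max(),bot[:,1].min()])
    x,y,w,h=st[i][:4]; o=np.array([x-.5,x+w-.5,y+h-.5,y-.5]); e=np.abs(b-o).sum()
    if best is None or e<best[0]: best=(e,a,b-o)
print('knob angle',best)
E
python3 knob.py
```

```text
comp [342 186   7  15  96] [345.0625     193.20833333]
knob angle (np.float64(1.2836359921201677), np.float64(0.490000000000002), array([-0.88053935,  0.02080611,  0.05191903, -0.3303715 ]))
```

step_arm(dr=[[0,0,0],[0,0,0],[0,0,0],[0,0,0],[0,0,0],[0,0,0],[0,0,0],[0,0,0],[0,0,0],[0,0,0],[0,0,0]], delta_pos=[[0,1,0],[0,0,-10],[0,0,-25],[0,0,-20],[3,-14,0],[6,-26,0],[6,-26,0],[6,-26,0],[4,-17,0],[1.5,-8,0],[0,0,0]], grip=[50,50,50,50,30,0,0,0,0,0,0], grip_force=20)

```text
clock: 31.45
position: [0.4753, -0.0143, 0.1942]
tcp_rot: [0.706, 0.708, 0.001, 0.001]
ft_force: [0.9, -0.3, -0.3]
gripper_width: 0.069
```

```bash
python3 go.py .4747 -.0152 .176; python3 knob.py
python3 - <<'E'
from fit import *
pin=(.4747,-.0152)
for n,b,k in (('side',(130,230,260,380),5),('top',(160,260,290,390),6)):
    s=robot.snapshot(n); overlay(s,[(circ((.4729,-.0155),.011,.152),(0,255,255))],'q_'+n+'.png',b,k)
E
```

```text
t 31.45 p [475.32 -14.27 194.22] r 84.0 a 2.580 F [ 0.85 -0.32 -0.34] drag 0.2 rad -0.9 w 6.5 q [-0.15 -0.07  1.59  0.    1.62 -0.15] zdir [ 0. -0. -1.] ydir [1. 0. 0.]
delta tool mm [-0.92 -0.66 18.21] norm 18.24957682381935
comp [342 186   7  15  97] [345.08247423 193.13402062]
knob angle (np.float64(1.2836359921201677), np.float64(0.490000000000002), array([-0.88053935,  0.02080611,  0.05191903, -0.3303715 ]))
```

View pics/q_side.png

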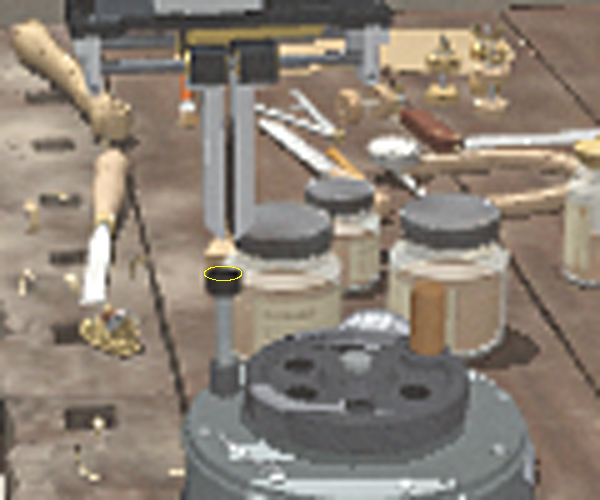

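View pics/q_top.png

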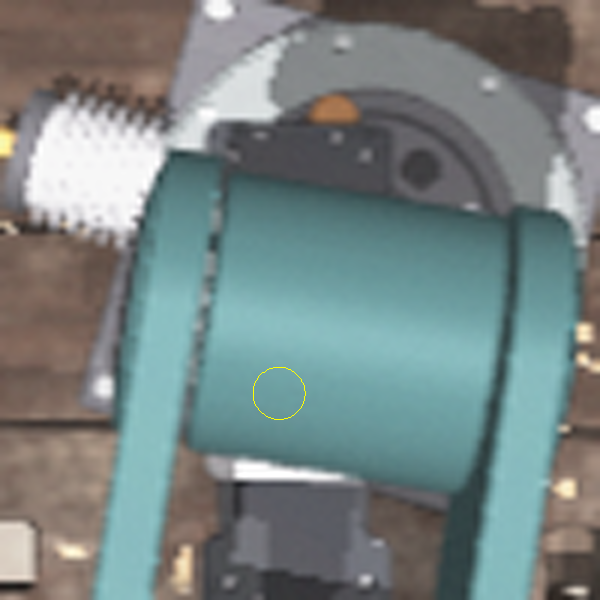

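```bash
sed -i 's/AX=np.array(\[.5464,-.0590\])/AX=np.array([.5446,-.0593])/' knob.py; python3 knob.py
```

```text
comp [342 186   7  15  98] [345.06122449 193.20408163]
knob angle (np.float64(1.3803372795704831), np.float64(0.44000000000000217), array([-0.93369432, -0.01746973,  0.42143628,  0.00773695]))
```

step_arm(dr=[[0,0,0],[0,0,0],[0,0,0],[0,0,0],[0,0,0]], delta_pos=[[-0.9,-0.6,8],[0,0,6],[0,0,4],[0,0,2],[0,0,0]], grip=[0,0,0,0,0])

```text
clock: 32.07
position: [0.475, -0.0154, 0.1718]
tcp_rot: [0.706, 0.708, -0.001, -0.001]
ft_force: [-0.1, -0.4, 0.6]
gripper_width: 0.005
```

```bash
python3 go.py .4747 -.0152 .171
```

```text
t 32.07 p [475.05 -15.39 171.8 ] r 83.6 a 2.593 F [-0.11 -0.4   0.56] drag -0.4 rad -0.1 w 0.5 q [-0.15 -0.06  1.63  0.    1.58 -0.15] zdir [-0.  0. -1.] ydir [ 1.  0. -0.]
delta tool mm [ 0.19 -0.34  0.8 ] norm 0.8885500101861413
```

step_arm(dr=[[0,0,0],[0,0,0],[0,0,0],[0,0,0]], delta_pos=[[0,0,1],[0,0,1],[0,0,1],[0,0,1]], grip=[0,0,0,0])

```text
clock: 32.4
position: [0.4756, -0.0154, 0.1697]
tcp_rot: [0.706, 0.708, 0.0, 0.0]
ft_force: [-1.7, -0.2, 2.7]
gripper_width: 0.003
```

```bash
python3 go.py
```

```text
t 32.40 p [475.62 -15.42 169.66] r 83.1 a 2.590 F [-1.7 -0.2  2.7] drag -1.1 rad 1.3 w 0.2 q [-0.15 -0.06  1.63  0.    1.57 -0.15] zdir [ 0. -0. -1.] ydir [1. 0. 0.]
```

step_arm(dr=[[0,0,0],[0,0,0]], delta_pos=[[0,0,0.7],[0,0,0]], grip=[0,0])

```text
clock: 32.57
position: [0.4756, -0.0154, 0.1686]
tcp_rot: [0.706, 0.708, 0.0, 0.0]
ft_force: [-0.5, -0.3, 2.6]
gripper_width: 0.003
```

```bash
python3 go.py
```

```text
t 32.57 p [475.61 -15.4  168.64] r 83.1 a 2.590 F [-0.47 -0.28  2.63] drag -0.5 rad 0.3 w 0.3 q [-0.15 -0.06  1.63  0.    1.57 -0.15] zdir [ 0. -0. -1.] ydir [1. 0. 0.]
```

step_arm(dr=[[0,0,0],[0,0,0]], delta_pos=[[0,0,0.7],[0,0,0]], grip=[0,0])

```text
clock: 32.73
position: [0.4756, -0.0154, 0.1677]
tcp_rot: [0.706, 0.708, 0.0, 0.0]
ft_force: [-0.3, -1.1, 2.3]
gripper_width: 0.006
```

```bash
python3 go.py
```

```text
t 32.73 p [475.6  -15.42 167.72] r 83.1 a 2.590 F [-0.33 -1.09  2.27] drag -1.1 rad -0.3 w 0.6 q [-0.15 -0.06  1.63  0.    1.57 -0.15] zdir [ 0. -0. -1.] ydir [1. 0. 0.]
```

step_arm(dr=[[0,0,0],[0,0,0]], delta_pos=[[0,0,0.7],[0,0,0]], grip=[0,0])

```text
clock: 32.9
position: [0.4756, -0.0154, 0.1669]
tcp_rot: [0.706, 0.708, 0.0, 0.0]
ft_force: [0.4, -0.6, 1.6]
gripper_width: 0.005
```

```bash
python3 go.py
```

```text
t 32.90 p [475.6  -15.42 166.89] r 83.1 a 2.590 F [ 0.43 -0.57  1.59] drag -0.3 rad -0.7 w 0.5 q [-0.15 -0.06  1.63  0.    1.57 -0.15] zdir [ 0.  0. -1.] ydir [1. 0. 0.]
```

step_arm(dr=[[0,0,0],[0,0,0]], delta_pos=[[0,0,0.7],[0,0,0]], grip=[0,0])

```text
clock: 33.07
position: [0.4756, -0.0154, 0.1661]
tcp_rot: [0.706, 0.708, 0.0, 0.0]
ft_force: [-0.1, -0.0, 2.1]
gripper_width: 0.007
```

```bash
python3 go.py
```

```text
t 33.07 p [475.57 -15.4  166.11] r 83.2 a 2.590 F [-0.09 -0.02  2.08] drag -0.1 rad 0.1 w 0.7 q [-0.15 -0.06  1.64  0.    1.57 -0.15] zdir [ 0.  0. -1.] ydir [1. 0. 0.]
```

step_arm(dr=[[0,0,0],[0,0,0]], delta_pos=[[0,0,0.5],[0,0,0]], grip=[0,0])

```text
clock: 33.23
position: [0.4756, -0.0154, 0.1656]
tcp_rot: [0.706, 0.708, 0.0, 0.0]
ft_force: [1.2, 0.4, 2.2]
gripper_width: 0.003
```

```bash
python3 go.py
```

```text
t 33.23 p [475.58 -15.42 165.64] r 83.2 a 2.590 F [1.2  0.42 2.21] drag 1.0 rad -0.8 w 0.2 q [-0.15 -0.06  1.64  0.    1.56 -0.15] zdir [ 0.  0. -1.] ydir [1. 0. 0.]
```

step_arm(dr=[[0,0,0],[0,0,0]], delta_pos=[[0,0,0.5],[0,0,0]], grip=[0,0])

```text
clock: 33.4
position: [0.4756, -0.0154, 0.1651]
tcp_rot: [0.706, 0.708, 0.0, 0.0]
ft_force: [0.6, 0.6, 2.1]
gripper_width: 0.006
```

```bash
python3 go.py
```

```text
t 33.40 p [475.57 -15.39 165.14] r 83.2 a 2.590 F [0.59 0.61 2.11] drag 0.8 rad -0.2 w 0.6 q [-0.15 -0.06  1.64  0.    1.56 -0.15] zdir [ 0.  0. -1.] ydir [1. 0. 0.]
```

step_arm(dr=[[0,0,0],[0,0,0]], delta_pos=[[0,0,0.5],[0,0,0]], grip=[0,0])

```text
clock: 33.57
position: [0.4756, -0.0154, 0.1647]
tcp_rot: [0.706, 0.708, 0.0, 0.0]
ft_force: [1.0, -0.4, 1.3]
gripper_width: 0.005
```

```bash
python3 go.py
```

```text
t 33.57 p [475.55 -15.41 164.65] r 83.2 a 2.590 F [ 1.   -0.4   1.33] drag 0.2 rad -1.1 w 0.5 q [-0.15 -0.06  1.64  0.    1.56 -0.15] zdir [ 0.  0. -1.] ydir [1. 0. 0.]
```

step_arm(dr=[[0,0,0],[0,0,0]], delta_pos=[[0,0,0.5],[0,0,0]], grip=[0,0])

```text
clock: 33.73
position: [0.4755, -0.0154, 0.1642]
tcp_rot: [0.706, 0.708, 0.0, 0.0]
ft_force: [0.9, 0.8, 1.5]
gripper_width: 0.002
```

```bash
python3 go.py
```

```text
t 33.73 p [475.55 -15.4  164.17] r 83.2 a 2.590 F [0.94 0.78 1.51] drag 1.2 rad -0.4 w 0.2 q [-0.15 -0.06  1.64  0.    1.56 -0.15] zdir [ 0.  0. -1.] ydir [1. 0. 0.]
```

step_arm(dr=[[0,0,0],[0,0,0],[0,0,0]], delta_pos=[[0,0,0.7],[0,0,0.7],[0,0,0]], grip=[0,0,0])

```text
clock: 33.98
position: [0.4755, -0.0154, 0.1626]
tcp_rot: [0.706, 0.708, 0.0, 0.0]
ft_force: [1.1, 0.7, 1.3]
gripper_width: 0.004
```

```bash
python3 go.py
python3 - <<'E'
from fit import *
s=robot.snapshot('side'); overlay(s,[(circ((.4729,-.0155),.011,.152),(0,255,255)),(circ((.4729,-.0155),.011,.138),(0,0,255))],'r_side.png',(170,220,280,340),12)
E
```

```text
t 33.98 p [475.51 -15.38 162.62] r 83.2 a 2.590 F [1.07 0.74 1.32] drag 1.2 rad -0.5 w 0.4 q [-0.15 -0.06  1.64  0.    1.56 -0.15] zdir [ 0.  0. -1.] ydir [1. 0. 0.]
```

View pics/r_side.png

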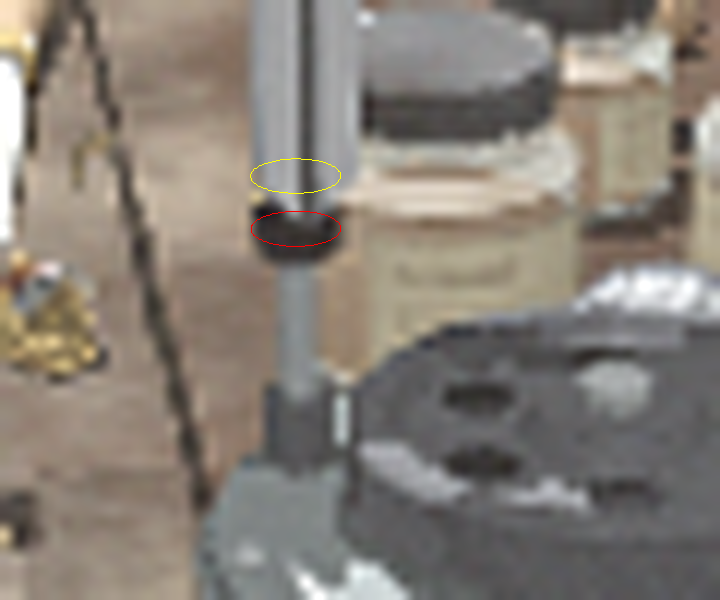

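step_arm(dr=[[0,0,0],[0,0,0],[0,0,0],[0,0,0]], delta_pos=[[0,0,0.7],[0,0,0.7],[0,0,0.7],[0,0,0]], grip=[0,0,0,0])

```text
clock: 34.37
position: [0.4754, -0.0154, 0.1605]
tcp_rot: [0.706, 0.708, 0.0, -0.0]
ft_force: [1.8, 0.9, 1.8]
gripper_width: 0.002
```

```bash
python3 go.py
```

```text
t 34.37 p [475.45 -15.4  160.51] r 83.3 a 2.591 F [1.84 0.9  1.81] drag 1.7 rad -1.1 w 0.2 q [-0.15 -0.06  1.64  0.    1.55 -0.15] zdir [ 0.  0. -1.] ydir [1. 0. 0.]
```

step_arm(dr=[[0,0,0],[0,0,0],[0,0,0]], delta_pos=[[0,0,0.7],[0,0,0.7],[0,0,0]], grip=[0,0,0])

```text
clock: 34.62
position: [0.4754, -0.0154, 0.1591]
tcp_rot: [0.706, 0.708, 0.0, -0.0]
ft_force: [1.0, -0.4, 1.8]
gripper_width: 0.004
```

```bash
python3 go.py
```

```text
t 34.62 p [475.4  -15.36 159.11] r 83.3 a 2.590 F [ 1.   -0.41  1.83] drag 0.2 rad -1.1 w 0.4 q [-0.15 -0.06  1.65  0.    1.55 -0.15] zdir [-0.  0. -1.] ydir [ 1.  0. -0.]
```

step_arm(dr=[[0,0,0],[0,0,0],[0,0,0]], delta_pos=[[0,0,0.7],[0,0,0.5],[0,0,0]], grip=[0,0,0])

```text
clock: 34.87
position: [0.4754, -0.0154, 0.1579]
tcp_rot: [0.706, 0.708, 0.0, -0.0]
ft_force: [1.6, -0.5, 2.6]
gripper_width: 0.007
```

```bash
python3 go.py
```

```text
t 34.87 p [475.42 -15.38 157.93] r 83.3 a 2.591 F [ 1.55 -0.5   2.63] drag 0.4 rad -1.6 w 0.6 q [-0.15 -0.06  1.65  0.    1.55 -0.15] zdir [ 0.  0. -1.] ydir [1. 0. 0.]
```

step_arm(dr=[[0,0,0],[0,0,0],[0,0,0]], delta_pos=[[0,0,0.5],[0,0,0.5],[0,0,0]], grip=[0,0,0])

```text
clock: 35.12
position: [0.4754, -0.0154, 0.1572]
tcp_rot: [0.706, 0.708, 0.0, 0.0]
ft_force: [0.6, 0.2, 3.6]
gripper_width: 0.001
```

```bash
python3 go.py
```

```text
t 35.12 p [475.43 -15.4  157.25] r 83.3 a 2.591 F [0.58 0.18 3.62] drag 0.5 rad -0.4 w 0.1 q [-0.15 -0.06  1.65  0.    1.55 -0.15] zdir [ 0.  0. -1.] ydir [1. 0. 0.]
```

step_arm(dr=[[0,0,0],[0,0,0],[0,0,0]], delta_pos=[[0,0,0.5],[0,0,0.5],[0,0,0]], grip=[0,0,0])

```text
clock: 35.37
position: [0.4755, -0.0154, 0.1572]
tcp_rot: [0.706, 0.708, 0.0, 0.0]
ft_force: [-0.0, 0.1, 7.5]
gripper_width: 0.006
```

```bash
python3 go.py
```

```text
t 35.37 p [475.52 -15.4  157.2 ] r 83.2 a 2.590 F [-0.04  0.09  7.54] drag 0.1 rad 0.1 w 0.5 q [-0.15 -0.06  1.65  0.    1.55 -0.15] zdir [ 0. -0. -1.] ydir [1. 0. 0.]
```

step_arm(dr=[[0,0,0],[0,0,0],[0,0,0],[0,0,0],[0,0,0],[0,0,0],[0,0,0],[0,0,0]], delta_pos=[[0,0,-2],[0,0,-8],[0,0,-20],[0,0,-25],[0,-20,-15],[0,-25,0],[0,-15,0],[0,0,0]], grip=[0,0,0,0,0,0,0,0])

```text
clock: 36.03
position: [0.4133, -0.0154, 0.2265]
tcp_rot: [0.706, 0.708, -0.0, -0.0]
ft_force: [-0.1, 0.2, -0.0]
gripper_width: 0.003
```

```bash
python3 go.py
python3 - <<'E'
from fit import *
s=robot.snapshot('side'); overlay(s,[(circ((.4729,-.0155),.011,.138),(0,0,255))],'s_side.png',(130,290,260,400),4.5)
s=snap('top','s_top.png')
E
```

```text
t 36.03 p [413.29 -15.39 226.51] r 140.1 a 2.825 F [-0.11  0.19 -0.04] drag 0.1 rad 0.2 w 0.3 q [-0.17 -0.22  1.66 -0.    1.71 -0.18] zdir [-0.  0. -1.] ydir [ 1.  0. -0.]
```

View pics/s_side.png

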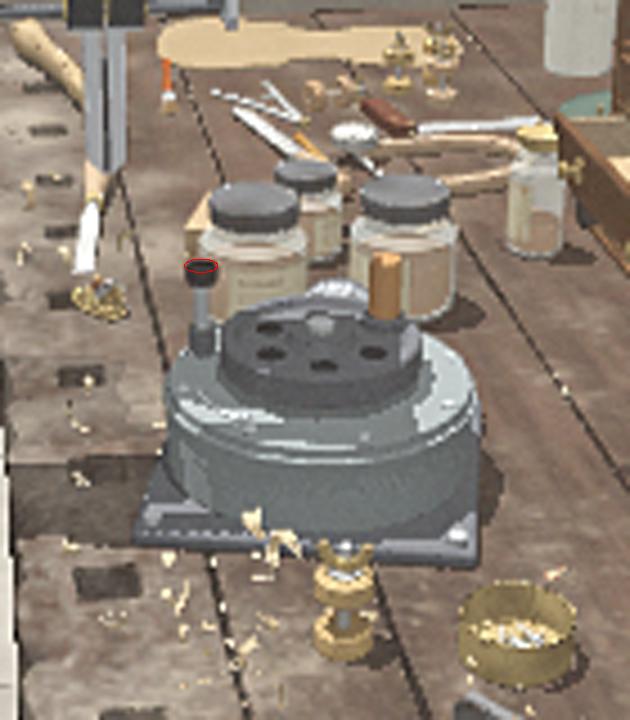

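View pics/s_top.png

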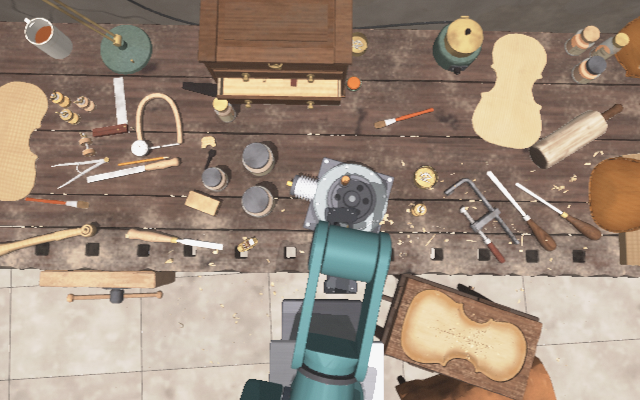

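The side view shows the button top on the 138 mm circle (about px 305,189), so the pin is home. The jar (215,180) and clamp (418,210) have not moved, and the arm is clear. I'm handing in now.

```bash
python3 -c "
from bench import robot
print(robot.hand_in())"
```

```text
the job is handed in; nothing more can be done
None
```

The wheel stands just past the peak with the parking pin pressed fully home, and I handed the job in at about 36 s. `hand_in` gives no verdict.

**What I did:** I gripped the knob and turned the wheel anticlockwise from a knob angle of -1.87 rad (world frame). It ran into a strong resistance peak, which gave way at about 0.2 rad. I let go of the knob with the wheel at about 0.44 rad. I then pressed the pin in small steps against 2–3 N, and it passed the 5 mm depth without catching on metal. It reached its end stop after about 14 mm, at 7.5 N.

**Last checks:**
- **Pin:** in the side camera the button top matches the 138 mm fully-home height.
- **Jar and clamp:** both are upright and where they started. The smallest jar, at top-view pixel (215,180), was the one meant, and I never went near it.
- **Arm:** it is clear of everything, and the wrist force reads about 0.

**What disagreed with the description:**
- **Peak force:** it was about 30 N, not 14–17 N.
- **Light zone:** I found no stretch where the wheel went light. The drag fell straight back to about 7 N.
- **Extra turning:** because of that I did not stop just past the peak. I went on to about 1.54 rad looking for a second peak, found none, and turned back clockwise to 0.44 rad. That meant pushing back with up to 30 N, and the pads slipped a few millimetres on the knob.
- **Wheel speed:** I had no direct reading of it. Hand speed stayed well under the 2 rad/s limit.

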